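# Load the curing pressure pot and clamp its lid down crosswise

### The job

The denture and casts standing on the bench are waiting to be cured: lift the pressure pot's hinged lid until it rests back on its stop, set every one of them down inside on the pot's floor, none on top of another, and lower the lid shut again. Then tighten the four clamp knobs clockwise in crisscross order and in two passes: first turn each about half way (roughly 70 degrees), going from a knob to the one diagonally opposite and then to the other pair, and only when all four are half tight go round again crosswise and turn each home to its end stop. Leave the other things on the bench where they are.

Things in the scene. Friction and masses are not known exactly. Their poses are not given: they have to be found in the camera images.
- pot_floor (a point): Centre of the flat inner floor of the pressure pot, a fixed round aluminium vessel on the bench. Frame: x points from the pot's front (lift-bar side, towards the robot) to its hinge at the back, y to the pot's left, z up. The floor is 33 mm above the bench; the inside is 158 mm across; the rim is 52 mm above the floor (85 mm above the bench); the wall is 6 mm thick, and four lugs outside it carry the clamp screws.
- pot_lid (a joint): Angle of the lid about its hinge (rad): 0 shut on the rim, grows as the front edge goes up; 1.75 is the end stop, leaning 10 degrees back past upright, where it rests by its own weight. Below upright it falls shut (slowly, damped). The lid weighs about 0.85 kg with its knobs; lifting it by the bar takes about 4 N.
- lid_hinge (a point): Middle of the lid's hinge axis, fixed to the pot: 98 mm behind the pot's centre line, 94 mm above the bench; its knuckles, 50 mm wide together, rise 17 mm above the rim just behind the wall. The axis is the y axis of the pot (frame as pot_floor).
- lid_bar (a point): Middle of the lid's lift bar, a round black bar 11 mm thick and 82 mm long, parallel to the hinge, on two thin steel arms 72 mm apart in front of the lid. It is 226 mm in front of the hinge axis (and 3 mm above it) and, with the lid shut, 97 mm above the bench; there is 32 mm free between the bar and the lid's edge. The bar can turn in a grip, so the hand need not tilt with the lid. Fixed to the lid: its frame tilts with it.
- denture_pink_mid (a point): Centre of the pink denture base with teeth, 44 (own x) x 52 (own y) x 23 (own z, up) mm, about 0.07 kg. May be absent (None).
- cast_yellow_mid (a point): Centre of the yellow stone cast, 44 (own x) x 48 (own y) x 28 (own z, up) mm, about 0.07 kg. May be absent (None).
- cast_arch_mid (a point): Centre of the white plaster cast with a row of teeth, 49 (own x) x 55 (own y) x 27 (own z, up) mm, about 0.07 kg. May be absent (None).
- jar: Clear jar with white lid, 58 mm across, 42 mm high, origin under its centre. A bystander: leave it alone.
- bottle: Milky squeeze bottle, 55 mm across, 132 mm high, origin under its centre. A bystander: leave it alone.
- knob_fl (a joint): Turn of the front left clamp knob (rad), seen in the pot's frame (front is the lift-bar side, left is the pot's +y); its diagonal opposite is the rear right one. It starts slack at 0 to 0.3, grows as it is turned clockwise from above, and stops at 2.4, home. It stays where it is left; turning takes about 0.12 N m.
- knob_fl_grip (a point): Centre of the wing grip of the front left clamp knob, black, 48 (own x) x 14 (own y) x 27 mm high; on the knob's axis, 97 mm from the lid's centre, and with the lid shut 131 mm above the bench (30 mm above the lid's ear) when slack; its screw draws it 3 mm down by the time it is home. The grip's long side is the point's own x, which lies along the pot's x at joint value 0 and turns with the knob. Neighbouring knobs are 137 mm apart.
- knob_fr (a joint): Turn of the front right clamp knob (rad), seen in the pot's frame (front is the lift-bar side, left is the pot's +y); its diagonal opposite is the rear left one. It starts slack at 0 to 0.3, grows as it is turned clockwise from above, and stops at 2.4, home. It stays where it is left; turning takes about 0.12 N m.
- knob_fr_grip (a point): Centre of the wing grip of the front right clamp knob, black, 48 (own x) x 14 (own y) x 27 mm high; on the knob's axis, 97 mm from the lid's centre, and with the lid shut 131 mm above the bench (30 mm above the lid's ear) when slack; its screw draws it 3 mm down by the time it is home. The grip's long side is the point's own x, which lies along the pot's x at joint value 0 and turns with the knob. Neighbouring knobs are 137 mm apart.
- knob_rl (a joint): Turn of the rear left clamp knob (rad), seen in the pot's frame (front is the lift-bar side, left is the pot's +y); its diagonal opposite is the front right one. It starts slack at 0 to 0.3, grows as it is turned clockwise from above, and stops at 2.4, home. It stays where it is left; turning takes about 0.12 N m.
- knob_rl_grip (a point): Centre of the wing grip of the rear left clamp knob, black, 48 (own x) x 14 (own y) x 27 mm high; on the knob's axis, 97 mm from the lid's centre, and with the lid shut 131 mm above the bench (30 mm above the lid's ear) when slack; its screw draws it 3 mm down by the time it is home. The grip's long side is the point's own x, which lies along the pot's x at joint value 0 and turns with the knob. Neighbouring knobs are 137 mm apart.
- knob_rr (a joint): Turn of the rear right clamp knob (rad), seen in the pot's frame (front is the lift-bar side, left is the pot's +y); its diagonal opposite is the front left one. It starts slack at 0 to 0.3, grows as it is turned clockwise from above, and stops at 2.4, home. It stays where it is left; turning takes about 0.12 N m.
- knob_rr_grip (a point): Centre of the wing grip of the rear right clamp knob, black, 48 (own x) x 14 (own y) x 27 mm high; on the knob's axis, 97 mm from the lid's centre, and with the lid shut 131 mm above the bench (30 mm above the lid's ear) when slack; its screw draws it 3 mm down by the time it is home. The grip's long side is the point's own x, which lies along the pot's x at joint value 0 and turns with the knob. Neighbouring knobs are 137 mm apart.
Things that resemble listed ones, but are neither listed nor needed, are in the scene too. What is shaped like the part that bears cast_arch_mid but blue is not meant.

How it is judged:
On the way, in this order (a step that is already met when the one before it is completed fails the run):
1. the lid stands open on its stop (within 0.07 rad) (value of joint pot_lid above 1.68 rad), for 0.2 s.
2. the denture and casts that are here lie inside the pot on its floor, with the lid still open (horizontal distance between each of denture_pink_mid, cast_yellow_mid, cast_arch_mid and pot_floor below 0.065 m and z of denture_pink_mid in the frame of pot_floor between 0.003 and 0.034 m and z of cast_yellow_mid in the frame of pot_floor between 0.003 and 0.034 m and z of cast_arch_mid in the frame of pot_floor between 0.003 and 0.034 m and value of joint pot_lid above 1.5 rad), for 0.2 s.
3. the lid is shut over them (within 0.04 rad), the knobs still slack (horizontal distance between each of denture_pink_mid, cast_yellow_mid, cast_arch_mid and pot_floor below 0.065 m and z of denture_pink_mid in the frame of pot_floor between 0.003 and 0.034 m and z of cast_yellow_mid in the frame of pot_floor between 0.003 and 0.034 m and z of cast_arch_mid in the frame of pot_floor between 0.003 and 0.034 m and value of joint pot_lid below 0.04 rad and value of joint each of knob_fl, knob_fr, knob_rl, knob_rr below 0.5 rad), for 0.2 s.
4. first pass: two diagonally opposite knobs are half tight (0.8 to 1.7 rad), the two others still slack (under 0.5) (value of joint pot_lid below 0.04 rad and ((value of joint knob_fl between 0.8 and 1.7 rad and value of joint knob_rr between 0.8 and 1.7 rad and value of joint each of knob_fr, knob_rl below 0.5 rad) or (value of joint knob_fr between 0.8 and 1.7 rad and value of joint knob_rl between 0.8 and 1.7 rad and value of joint each of knob_fl, knob_rr below 0.5 rad))), for 0.2 s.
5. first pass: all four knobs are half tight (0.8 to 1.7 rad) (value of joint pot_lid below 0.04 rad and value of joint knob_fl between 0.8 and 1.7 rad and value of joint knob_fr between 0.8 and 1.7 rad and value of joint knob_rl between 0.8 and 1.7 rad and value of joint knob_rr between 0.8 and 1.7 rad), for 0.2 s.
6. second pass: two diagonally opposite knobs are home (over 2.25 rad), the two others still half tight (value of joint pot_lid below 0.04 rad and ((value of joint each of knob_fl, knob_rr above 2.25 rad and value of joint knob_fr between 0.8 and 1.7 rad and value of joint knob_rl between 0.8 and 1.7 rad) or (value of joint each of knob_fr, knob_rl above 2.25 rad and value of joint knob_fl between 0.8 and 1.7 rad and value of joint knob_rr between 0.8 and 1.7 rad))), for 0.2 s.
7. second pass: all four knobs are home (over 2.25 rad) (value of joint pot_lid below 0.04 rad and value of joint each of knob_fl, knob_fr, knob_rl, knob_rr above 2.25 rad), for 0.2 s.
At the end, for the whole second after the job is handed in: The lid is shut (within 0.04 rad), all four clamp knobs are turned home (over 2.25 of 2.4 rad), and every denture or cast that was on the bench lies at rest inside the pot on its floor (centre within 65 mm of the pot's middle and under 34 mm above the floor) (all of step 7 and horizontal distance between each of denture_pink_mid, cast_yellow_mid, cast_arch_mid and pot_floor below 0.065 m and z of denture_pink_mid in the frame of pot_floor between 0.003 and 0.034 m and z of cast_yellow_mid in the frame of pot_floor between 0.003 and 0.034 m and z of cast_arch_mid in the frame of pot_floor between 0.003 and 0.034 m and linear speed of each of denture_pink, cast_yellow, cast_arch below 0.02 m/s); the robot touches nothing.
It fails at once if in the first pass two neighbouring knobs are tightened (over 0.6 rad) while the ones opposite them are not ((value of joint each of knob_fl, knob_fr above 0.6 rad and value of joint each of knob_rl, knob_rr below 0.6 rad) or (value of joint each of knob_fl, knob_rl above 0.6 rad and value of joint each of knob_fr, knob_rr below 0.6 rad) or (value of joint each of knob_rr, knob_fr above 0.6 rad and value of joint each of knob_fl, knob_rl below 0.6 rad) or (value of joint each of knob_rr, knob_rl above 0.6 rad and value of joint each of knob_fl, knob_fr below 0.6 rad)).
It fails at once if in the second pass two neighbouring knobs are tightened (over 1.9 rad) while the ones opposite them are not ((value of joint each of knob_fl, knob_fr above 1.9 rad and value of joint each of knob_rl, knob_rr below 1.9 rad) or (value of joint each of knob_fl, knob_rl above 1.9 rad and value of joint each of knob_fr, knob_rr below 1.9 rad) or (value of joint each of knob_rr, knob_fr above 1.9 rad and value of joint each of knob_fl, knob_rl below 1.9 rad) or (value of joint each of knob_rr, knob_rl above 1.9 rad and value of joint each of knob_fl, knob_fr below 1.9 rad)).
It fails at once if a knob is turned past 1.9 rad while another is still under 0.7 rad (value of joint any of knob_fl, knob_fr, knob_rl, knob_rr above 1.9 rad and value of joint any of knob_fl, knob_fr, knob_rl, knob_rr below 0.7 rad).
It fails at once if the jar or the bottle is shifted by more than 25 mm (distance of any of jar, bottle from where it was at the start of the episode above 0.025 m).
Of denture_pink, cast_yellow, cast_arch only 1 to 3 are there at a start; the rules pass over those that are not, and their reading is None.
At some moment in a run one of denture_pink, cast_yellow, cast_arch may be knocked a few centimetres aside while the robot is not near it.
Once in a run the grip may slacken for a moment while it holds something.
It also fails if it takes over 210 s, if anything falls off the work surface, if the arm or the gripper's body presses on something with over 40 N, if the wrist force passes 120 N, or if a joint passes its speed limit or range.

### The arm

A 7-joint arm with a two-finger parallel gripper is mounted at the origin on a cart in front of the work surface, level with it; the furniture and walls round the work are solid. World frame = base frame: x ahead of the robot, y to its left, z up, the work surface at z = 0. Lengths are in m, angles in rad, forces in N, time in s.
With the tool pointing down it reaches from about 0.425 to 0.875 m from the base axis. Payload 4.7 kg.
Tool frame: the origin (TCP) lies at the very end of the fingers, on their centre line; the grasp point (between the pads) lies 19 mm behind it; z points along the fingers, y is the line along which they close (so a half turn about z gives the same grasp; the last joint's range is limited). The gripper opens to 87 mm and grips with 3 to 60 N. Pads are 19 mm wide; open, the fingers measure 117 mm over their backs; the gripper's body (75 mm by 190 mm) begins 51 mm behind the grasp point.
Start: joints at [1.124, 0.321, -0.07, 1.45, 0.023, 1.371, -0.057], TCP at [0.289, -0.582, 0.223] pointing down, gripper open.
Joint ranges: [-2.86, 2.86], [-0.3, 2.09], [-1.38, 1.24], [0.06, 2.45], [-1.56, 4.7], [0.09, 2.05], [-2.69, 2.69]. Speed limits (rad/s): [2.57, 2.57, 3.14, 3.14, 3.14, 3.14, 3.14].

### API

Orientations are given as a rotation vector (axis times angle).
In Python, from bench import get_state, get_image, get_calibration, close_job gives the robot as it stands.
- The arm moves only by the shell command python3 -m crank 'ROWS' [FORCE]. ROWS is JSON, a list of rows, each a list of 5 numbers: the opening, from 0 (shut) to 1 (fully open), then the shift along the world's x, y, z in units of 0.2 m (1.0 is 0.2 m), then the turn about the world's z in units of 2 pi rad (1.0 is 2 pi rad). A call has 1 to 5 rows; each row is the pose to reach, as a shift and turn from the pose commanded when the call began, turning the shorter way round; what a row does not reach only later rows make up. A row lasts 1/8 s, in which the tool goes at most 62.5 mm and 10.7 degrees, less where a joint would pass 70% of its speed; a pose out of reach is approached as far as the arm can. A call with a number of a shift or a turn outside -1 to 1 is refused whole. A call with a gripper value outside its range is refused whole. The fingers move at their own pace and stop on an object; FORCE is the grip in N (left out, the last holds). Time passes only in rows, so rows that repeat a pose let the fingers close. It gives the time, the measured TCP pose, the force, the opening and the grip force at its end, in the units of the state.
- get_state(): the state, without advancing time (a new reading comes with each control period).
- get_image(name): name is "scene" or "top" or "wrist"; returns the picture (420x560x3 uint8, red, green, blue); there is no depth.
- get_calibration(name): a dict with "fovy" (degrees; the focal length in pixels is half the picture's height over the tangent of half this angle, whatever the lens; pixels are square), "cx", "cy" (the principal point, pixels), "k1" (the pictures are not rectified: a ray, as slopes to the right and down, at radius r is drawn at 1 + k1 r^2 times it, then the intrinsics apply), "R" (3x3) and "t" (3): a world point X has camera coordinates R X + t. Camera axes: x right, y down, z forward; pixel columns grow to the right and rows downward; lengths in m; the calibration is good to about 2 mm. A picture is of the moment at which its call begins: read the wrist's pose just before it. get_calibration takes no time and is no camera call; for the wrist camera it gives the pose at the moment of the call.
- close_job(): hands the job in; it is judged then, once.
The state is a dict: "time": time; "joint_positions": joint angles; "qd": joint speeds; "joint_torque": joint torques, N m; "position": TCP position; "tool_rot": TCP orientation; "ft_force": force on the tool from outside, world axes, zero at the start; "torque": the same for the moment, N m; "grip_width": opening from 0.0 (shut) to 1.0 (fully open); "grip_force": force on a finger pad.
Only numpy, scipy, OpenCV 4.12 (cv2) and the standard library are available. Lean on these libraries where they do the work, as an engineer would, in place of code of your own. Each camera call takes 0.05 s, during which the arm holds its last target. There are 200 camera calls.

## Working session

There is one attempt and no reset: what is moved stays moved. The work goes in short steps, Python scripts to look and compute and a shell command to move; the robot and the scene stay as the last step left them, time stands still between calls to the robot, and variables do not carry over. Pictures are saved under pics/ and viewed, at most 14 in all, crops included, and the job is handed in when it is done.

```bash
mkdir -p pics
cat > h.py <<'E'
import numpy as np, cv2
from bench import get_state,get_image,get_calibration
def snap(n,f):
    c=get_calibration(n); im=get_image(n); cv2.imwrite('pics/'+f+'.png',im[:,:,::-1]); np.save('pics/'+f+'.npy',im)
    import pickle; pickle.dump(c,open('pics/'+f+'.pkl','wb')); return im,c
def load(f):
    import pickle; return np.load('pics/'+f+'.npy'),pickle.load(open('pics/'+f+'.pkl','rb'))
def K(c): 
    f=210/np.tan(np.radians(c['fovy'])/2); return f
def proj(c,X):
    p=np.array(c['R'])@np.array(X)+np.array(c['t']); s=p[:2]/p[2]; r2=s@s
    return s*(1+c['k1']*r2)*K(c)+[c['cx'],c['cy']]
def ray(c,u,v,z):
    d=(np.array([u,v])-[c['cx'],c['cy']])/K(c); s=d.copy()
    for _ in range(30): s=d/(1+c['k1']*(s@s))
    R=np.array(c['R']);t=np.array(c['t']); o=-R.T@t; w=R.T@np.array([s[0],s[1],1])
    return o+w*(z-o[2])/w[2]
E
python3 - <<'E'
from h import *
for n in('scene','top'):
    im,c=snap(n,n+'0'); print(c)
print(get_state())
E
```

```text
{'fovy': 53.724484770548145, 'cx': 285.2436658318861, 'cy': 210.1243726119208, 'k1': -0.02953832347110801, 'R': array([[-0.55480295, -0.83196651, -0.00504067],
       [-0.47031578,  0.3186197 , -0.822973  ],
       [ 0.68629203, -0.45421714, -0.56805813]]), 't': array([0.27251117, 0.39672106, 0.56645874])}
{'fovy': 42.59348676437266, 'cx': 280.30166150220316, 'cy': 205.9449739238926, 'k1': 0.05714445506664185, 'R': array([[ 1.07294053e-02, -9.99942222e-01,  6.57361059e-04],
       [-9.96458850e-01, -1.07468506e-02, -8.33922343e-02],
       [ 8.33944806e-02,  2.39715834e-04, -9.96516584e-01]]), 't': array([-0.05207497,  0.58841626,  1.41643139])}
{'time': 0.1, 'joint_positions': array([ 1.12410928,  0.3217678 , -0.07007815,  1.4515494 ,  0.02261323,
        1.3708128 , -0.05693597]), 'qd': array([-5.41586647e-05, -1.65737935e-03,  5.11164201e-04, -1.06810228e-03,
       -1.42797441e-04,  7.54486562e-06, -2.52729385e-04]), 'joint_torque': array([-5.07657933e-04, -4.92573667e+01, -4.05867314e-01, -3.13399816e+01,
       -6.41218317e-02,  3.94750165e-02,  7.56522832e-05]), 'position': array([ 0.28875078, -0.58178503,  0.22156036]), 'tool_rot': array([-3.05695325e+00, -7.17015338e-01,  7.92560864e-04]), 'ft_force': array([ 0.50599718, -0.16789759, -0.31005839]), 'torque': array([ 0.05883053, -0.03075543,  0.00217919]), 'grip_force': 0.0, 'grip_width': 0.9989186926160254}
```

View pics/top0.png

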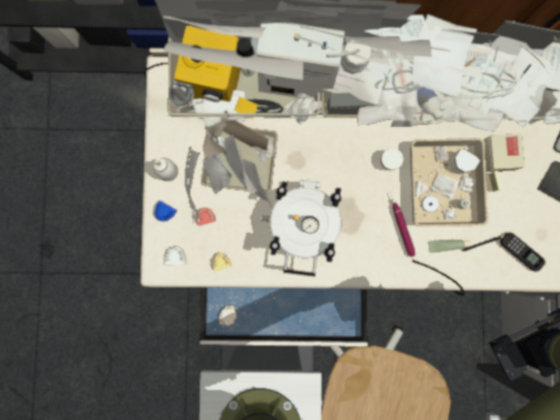

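View pics/scene0.png

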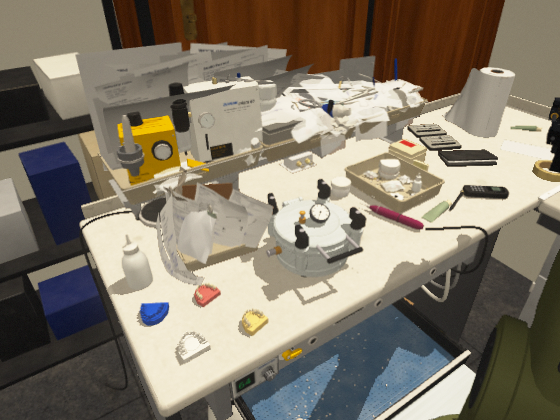

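The top view shows the pot at about (305,223), with its lift bar towards the robot at (298,271). On the bench are white (174,257), yellow (221,262), red/pink (205,216) and blue (165,211) pieces, plus the bottle at (163,168) and the jar at (392,158). I'll enlarge the pieces and the pot.

Run:
```python
from h import *
im,c=load('top0'); 
a=cv2.resize(im[150:290,140:350],None,fx=3.8,fy=3.8,interpolation=cv2.INTER_CUBIC)
cv2.imwrite('pics/crop0.png',a[:,:,::-1])
for n,u,v,z in [('white',174,257,.014),('yel',221,262,.014),('pink',205,216,.012),('blue',165,211,.014),('bottle',163,170,.06),('jar',392,158,.04),('bar',299,271,.097),('kFL',275,245,.14),('kFR',330,253,.14),('kRL',281,190,.14),('kRR',335,197,.14)]: print(n,ray(c,u,v,z).round(3))
print(proj(c,[0,0,0]),proj(c,[.289,-.582,.22]))
```

```text
white [0.45  0.236 0.014]
yel [0.438 0.111 0.014]
pink [0.561 0.157 0.012]
blue [0.573 0.264 0.014]
bottle [0.677 0.262 0.06 ]
jar [ 0.719 -0.341  0.04 ]
bar [ 0.419 -0.094  0.097]
kFL [ 0.483 -0.034  0.14 ]
kFR [ 0.465 -0.168  0.14 ]
kRL [ 0.619 -0.047  0.14 ]
kRR [ 0.603 -0.18   0.14 ]
[260.29909479 431.96212429] [518.80526314 334.94008374]
```

View pics/crop0.png

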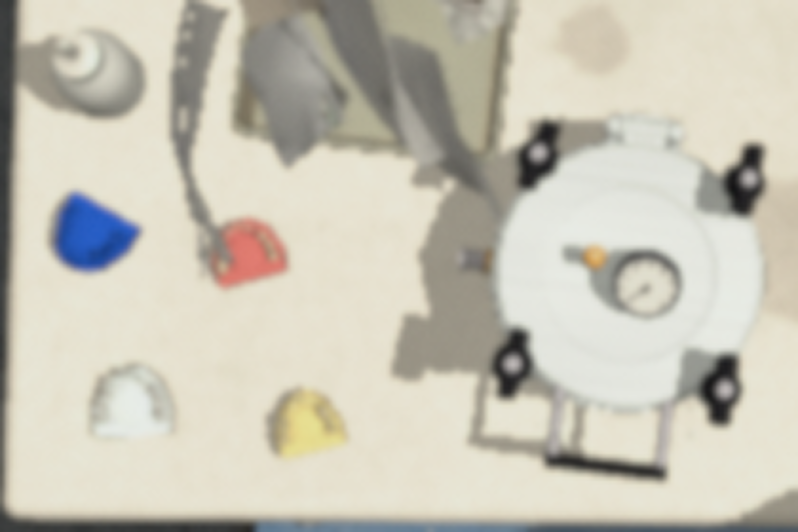

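Three pieces qualify: the white arch (174,257), the yellow cast (221,262) and the pink denture (205,216). The blue one at (165,211) has the arch's shape but the wrong colour, so I exclude it. The crop confirms this and shows the yellow, pink and white pieces clearly. First I'll move over the lift bar.

```bash
python3 -m crank '[[0.35,0.35,1,0.2,0.08],[0.35,0.35,1,0.2,0.08],[0.35,0.35,1,0.2,0.08],[0.35,0.35,1,0.2,0.08]]' 20 && python3 -m crank '[[0.35,0.3,1,0,0.079],[0.35,0.3,1,0,0.079],[0.35,0.3,1,0,0.079],[0.35,0.3,1,0,0.079]]' && python3 -m crank '[[0.35,0,0.44,0,0],[0.35,0,0.44,0,0],[0.35,0,0.44,0,0]]'
python3 - <<'E'
from h import *
s=get_state(); print(s['position'],s['tool_rot'],s['time'],s['grip_width'])
im,c=snap('wrist','w1')
E
```

```text
time: 0.6
position: [0.3609, -0.3784, 0.2633]
tool_rot: [2.779, 1.464, 0.001]
ft_force: [-0.5, -0.7, 1.2]
grip_width: 0.632
grip_force: 0.0
time: 1.1
position: [0.4199, -0.1778, 0.2626]
tool_rot: [2.334, 2.103, 0.0]
ft_force: [-0.5, -0.8, -0.1]
grip_width: 0.349
grip_force: 0.0
time: 1.48
position: [0.419, -0.0924, 0.2626]
tool_rot: [2.336, 2.099, -0.001]
ft_force: [0.0, -0.8, 0.0]
grip_width: 0.353
grip_force: 0.0
[ 0.41899374 -0.09239121  0.26260417] [ 2.33624785e+00  2.09920499e+00 -9.35681938e-04] 1.475 0.35345489747061215
```

View pics/w1.png

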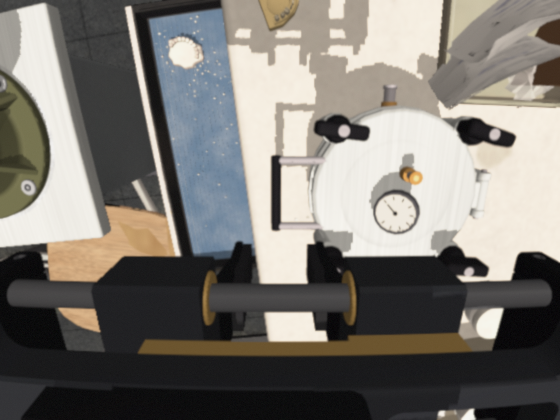

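The wrist view shows the bar from (276,157) to (276,229), and knob tops at (343,131), (491,134) and (466,264). The fingers sit at about (235,290) and (325,290).

Run:
```python
from h import *
im,c=load('w1')
a=ray(c,276,155,.100);b=ray(c,276,231,.100);print(a,b,(a+b)/2, np.arctan2(*(a-b)[[0,1]]), np.linalg.norm(a-b))
for u,v in [(343,131),(491,134),(466,264),(395,212)]: print(ray(c,u,v,.146))
print(ray(c,395,177,.101))
```

```text
[ 0.4215825  -0.05463372  0.1       ] [ 0.41250467 -0.13695414  0.1       ] [ 0.41704358 -0.09579393  0.1       ] 0.1098306503723723 0.0828194304716135
[ 0.4822099  -0.03416583  0.146     ]
[ 0.61477328 -0.04895593  0.146     ]
[ 0.59971371 -0.17541651  0.146     ]
[ 0.52693512 -0.11257459  0.146     ]
[ 0.54286702 -0.09012898  0.101     ]
```

```bash
python3 -m crank '[[0.35,-0.01,-0.02,-0.3,0],[0.35,-0.01,-0.02,-0.6,0],[0.35,-0.01,-0.02,-0.8,0],[0.35,-0.01,-0.02,-0.92,0],[0.35,-0.01,-0.02,-0.92,0]]' 25 && python3 -m crank '[[0,0,0,0,0],[0,0,0,0,0],[0,0,0,0,0],[0,0,0,0,0]]' 25
```

```text
time: 2.15
position: [0.415, -0.0992, 0.0767]
tool_rot: [-2.34, -2.089, 0.003]
ft_force: [0.4, 0.2, 0.1]
grip_width: 0.349
grip_force: 0.0
time: 2.65
position: [0.4149, -0.0986, 0.0792]
tool_rot: [-2.34, -2.093, 0.006]
ft_force: [-7.9, 0.4, 7.7]
grip_width: 0.11
grip_force: 25.0
```

Run:
```python
import numpy as np
R=.226;o=np.arctan2(.003,.226);R=np.hypot(.226,.003)
d=lambda t:(R*np.cos(o)-R*np.cos(t+o),R*np.sin(t+o)-.003)
T=np.arange(0,1.81,.1)
for t in T:
    f,z=d(t); print(round(t,2),(np.array([f*.994,-f*.11,z])/.2).round(3))
```

```text
0.0 [ 0. -0. -0.]
0.1 [ 0.007 -0.001  0.113]
0.2 [ 0.025 -0.003  0.224]
0.3 [ 0.055 -0.006  0.333]
0.4 [ 0.094 -0.01   0.439]
0.5 [ 0.145 -0.016  0.54 ]
0.6 [ 0.205 -0.023  0.635]
0.7 [ 0.274 -0.03   0.724]
0.8 [ 0.351 -0.039  0.806]
0.9 [ 0.437 -0.048  0.879]
1.0 [ 0.529 -0.059  0.944]
1.1 [ 0.627 -0.069  0.999]
1.2 [ 0.73  -0.081  1.044]
1.3 [ 0.837 -0.093  1.078]
1.4 [ 0.947 -0.105  1.101]
1.5 [ 1.059 -0.117  1.113]
1.6 [ 1.171 -0.13   1.114]
1.7 [ 1.283 -0.142  1.104]
1.8 [ 1.393 -0.154  1.082]
```

```bash
python3 -m crank '[[0,0.007,0,0.113,0],[0,0.025,-0.003,0.224,0],[0,0.055,-0.006,0.333,0],[0,0.094,-0.01,0.439,0],[0,0.145,-0.016,0.54,0]]' 30 && python3 -m crank '[[0,0.06,-0.007,0.095,0],[0,0.129,-0.014,0.184,0],[0,0.206,-0.023,0.266,0],[0,0.292,-0.032,0.339,0],[0,0.384,-0.043,0.404,0]]' 30
```

```text
time: 3.28
position: [0.4417, -0.1016, 0.1859]
tool_rot: [-2.337, -2.09, 0.011]
ft_force: [-7.5, 0.1, -2.5]
grip_width: 0.116
grip_force: 30.0
time: 3.9
position: [0.5187, -0.1102, 0.2705]
tool_rot: [-2.339, -2.091, 0.012]
ft_force: [-14.2, 2.0, 15.0]
grip_width: 0.111
grip_force: 30.0
```

```bash
python3 -m crank '[[0,0.098,-0.01,0.055,0],[0,0.201,-0.022,0.1,0],[0,0.308,-0.034,0.134,0],[0,0.418,-0.046,0.157,0],[0,0.53,-0.058,0.169,0]]' 30 && python3 -m crank '[[0,0.1,-0.011,0,0],[0,0.2,-0.022,-0.008,0],[0,0.28,-0.031,-0.018,0],[0,0.28,-0.031,-0.018,0]]' 30
```

```text
time: 4.53
position: [0.6289, -0.1223, 0.303]
tool_rot: [2.341, 2.093, -0.001]
ft_force: [-2.5, -0.5, -0.6]
grip_width: 0.115
grip_force: 30.0
time: 5.03
position: [0.6824, -0.1283, 0.2986]
tool_rot: [-2.339, -2.092, 0.008]
ft_force: [-10.0, -0.0, 3.7]
grip_width: 0.116
grip_force: 30.0
```

```bash
python3 -m crank '[[0.4,0,0,0,0],[0.4,0,0,0,0],[0.4,0,0,0.2,0],[0.4,0,0,0.4,0],[0.4,0,0,0.4,0]]' 20 && python3 -m crank '[[1,-0.5,0.4,-0.1,0],[1,-1,0.8,-0.3,0],[1,-1,0.8,-0.3,0],[1,-1,0.8,-0.3,0],[1,-1,0.8,-0.3,0]]'
python3 - <<'E'
from h import *
print(get_state()['position'],get_state()['tool_rot']); 
im,c=snap('wrist','w2'); im2,c=snap('scene','s2')
cv2.imwrite('pics/both.png',np.vstack([im,im2])[:,:,::-1]) if 0 else cv2.imwrite('pics/both.png',cv2.resize(np.hstack([im,im2]),(800,300),interpolation=cv2.INTER_AREA)[:,:,::-1])
E
```

```text
time: 5.65
position: [0.6863, -0.1275, 0.3822]
tool_rot: [2.337, 2.091, 0.009]
ft_force: [-0.2, 0.6, -0.1]
grip_width: 0.393
grip_force: 0.0
time: 6.28
position: [0.4815, 0.035, 0.3161]
tool_rot: [2.337, 2.099, -0.004]
ft_force: [0.5, -0.7, 0.8]
grip_width: 0.884
grip_force: 0.0
[0.48149166 0.03497169 0.31609363] [ 2.33685045  2.09912084 -0.00432856]
```

View pics/both.png

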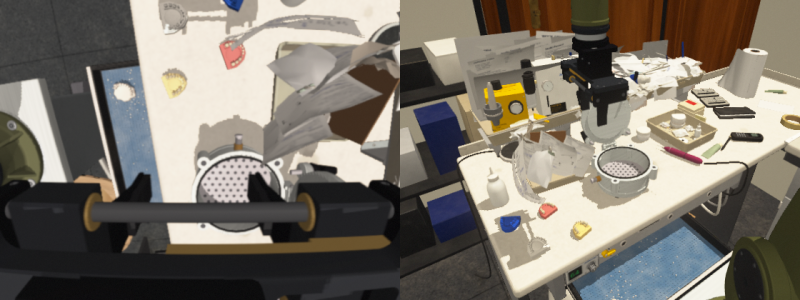

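The lid stands open on its stop and the pot's inside is clear. The wrist half shows yellow at (173,83), pink at (232,55), white at (172,12) and blue at (235,3). I'll measure the colours in the full-size wrist picture.

```bash
cat >> h.py <<'E'
def seg(f,col,z,roi=None):
    im,c=load(f); h=cv2.cvtColor(im,cv2.COLOR_RGB2HSV).astype(int); H,S,V=h[...,0],h[...,1],h[...,2]
    m={'pink':((H<8)|(H>172))&(S>100)&(V>90),'yellow':(H>18)&(H<32)&(S>75)&(V>90),'white':(S<28)&(V>110)}[col].astype(np.uint8)
    if roi: k=np.zeros_like(m); x0,x1,y0,y1=roi; k[y0:y1,x0:x1]=1; m*=k
    m=cv2.morphologyEx(m,cv2.MORPH_CLOSE,np.ones((7,7))); m=cv2.morphologyEx(m,cv2.MORPH_OPEN,np.ones((3,3)))
    n,l,st,_=cv2.connectedComponentsWithStats(m)
    for i in sorted(range(1,n),key=lambda i:-st[i,4])[:2]:
        cs,_=cv2.findContours((l==i).astype(np.uint8),0,1); p=np.array([ray(c,*q,z)[:2] for q in cs[0][:,0]])
        print(col,st[i],'rect mm/deg',cv2.minAreaRect((p*1000).astype(np.float32)), 'hull c',p.mean(0).round(4))
E
python3 - <<'E'
from h import *
seg('w2','pink',.012,(0,560,0,150)); seg('w2','yellow',.014,(200,280,60,170)); seg('top0','pink',.012,(180,230,190,240)); seg('top0','yellow',.014,(205,240,245,280))
im,_=load('w2'); cv2.imwrite('pics/c2.png',cv2.resize(im[0:150,190:380],None,fx=4,fy=4,interpolation=cv2.INTER_CUBIC)[:,:,::-1])
E
```

```text
pink [308  58  35  38 831] rect mm/deg ((561.9798583984375, 157.30052185058594), (41.52202224731445, 49.739227294921875), 16.00653839111328) hull c [0.5586 0.1565]
yellow [227 103  34  34 806] rect mm/deg ((443.1595458984375, 112.80828857421875), (41.86082458496094, 45.71841049194336), 14.875946998596191) hull c [0.4398 0.1123]
pink [198 209  16  16 179] rect mm/deg ((559.4713134765625, 155.19235229492188), (40.34311294555664, 40.230224609375), 1.2285219430923462) hull c [0.558  0.1567]
yellow [213 253  17  17 212] rect mm/deg ((442.1621398925781, 113.14518737792969), (40.00487518310547, 45.0020866394043), 14.522912979125977) hull c [0.4383 0.1129]
```

View pics/c2.png

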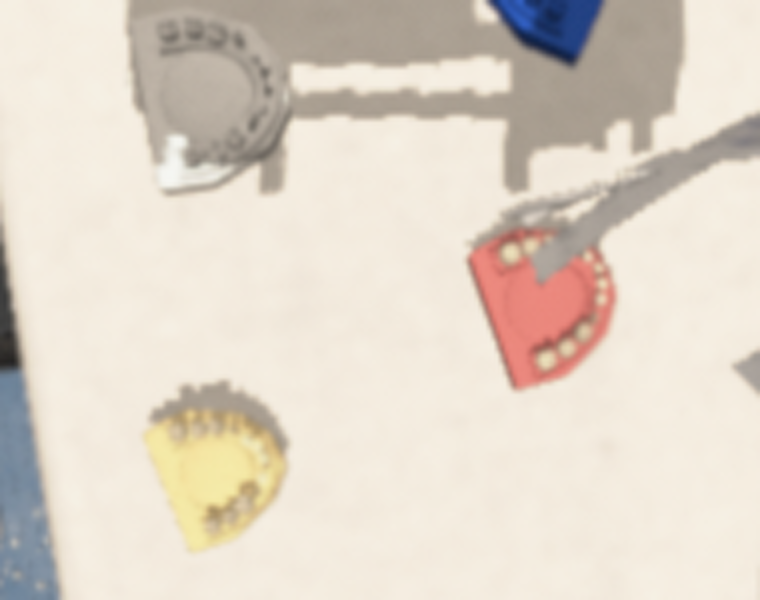

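The crop shows white at (210,100), yellow at (215,480) and pink at (545,310), with their flat backs to the left. A grey strip hangs over the pink denture, so I'll check its height.

Run:
```python
from h import *
_,a=load('top0');_,b=load('w2')
for z in np.arange(0,.3,.03): print(round(z,2),ray(a,195.8,218.4,z)[:2].round(3),ray(b,326,68,z)[:2].round(3))
```

```text
0.0 [0.555 0.183] [0.563 0.167]
0.03 [0.553 0.178] [0.559 0.164]
0.06 [0.551 0.174] [0.554 0.16 ]
0.09 [0.549 0.169] [0.55  0.157]
0.12 [0.548 0.164] [0.545 0.154]
0.15 [0.546 0.159] [0.541 0.151]
0.18 [0.544 0.155] [0.536 0.147]
0.21 [0.542 0.15 ] [0.532 0.144]
0.24 [0.541 0.145] [0.527 0.141]
0.27 [0.539 0.141] [0.523 0.138]
```

```bash
python3 -m crank '[[1,-0.15,0.39,-0.5,0.03],[1,-0.195,0.39,-1,0.0587],[1,-0.195,0.39,-1,0.0587],[1,-0.195,0.39,-1,0.0587],[1,-0.195,0.39,-1,0.0587]]' 20
python3 - <<'E'
from h import *
s=get_state();print(s['position'],s['tool_rot'],2*np.arctan2(s['tool_rot'][1],s['tool_rot'][0]))
E
```

```text
time: 7.0
position: [0.4449, 0.1098, 0.1156]
tool_rot: [-1.914, -2.485, 0.003]
ft_force: [0.3, -0.6, 0.9]
grip_width: 1.003
grip_force: 0.0
[0.44486577 0.1097746  0.11559554] [-1.91424035 -2.48537223  0.00310963] -4.454204543769033
```

```bash
python3 -m crank '[[1,-0.012,0.016,-0.3,0],[1,-0.012,0.016,-0.45,0],[1,-0.012,0.016,-0.545,0],[1,-0.012,0.016,-0.545,0]]' 20 && python3 -m crank '[[0,0,0,0,0],[0,0,0,0,0],[0,0,0,0,0],[0,0,0,0,0],[0,0,0,0,0]]' 20 && python3 -m crank '[[0,0,0,0.3,0],[0,0,0,0.6,0],[0,0,0,0.7,0],[0,0,0,0.7,0]]' 20
```

```text
time: 7.5
position: [0.4449, 0.1126, 0.0089]
tool_rot: [-1.919, -2.486, -0.001]
ft_force: [0.9, -0.3, 1.2]
grip_width: 1.0
grip_force: 0.0
time: 8.12
position: [0.4433, 0.1133, 0.0087]
tool_rot: [1.917, 2.489, -0.0]
ft_force: [-0.8, -0.6, 0.7]
grip_width: 0.517
grip_force: 0.3
time: 8.62
position: [0.4445, 0.1134, 0.1499]
tool_rot: [1.916, 2.486, 0.003]
ft_force: [-0.3, -0.0, -0.8]
grip_width: 0.484
grip_force: 20.0
```

```bash
python3 -m crank '[[0,0.1,-0.25,0.1,-0.02],[0,0.2,-0.5,0.1,-0.04],[0,0.28,-0.75,0.1,-0.0587],[0,0.366,-1,0.1,-0.0587],[0,0.366,-1,0.1,-0.0587]]' 20 && python3 -m crank '[[0,0,-0.25,0,0],[0,0,-0.25,0,0],[0,0,-0.25,0,0]]' 20
python3 - <<'E'
from h import *
s=get_state();print(2*np.arctan2(s['tool_rot'][1],s['tool_rot'][0])-np.pi/2)
snap('wrist','w3')
E
```

```text
time: 9.25
position: [0.5157, -0.0916, 0.1657]
tool_rot: [-2.347, -2.084, 0.004]
ft_force: [0.8, 2.0, -1.2]
grip_width: 0.484
grip_force: 20.0
time: 9.62
position: [0.5158, -0.1352, 0.1671]
tool_rot: [-2.338, -2.094, 0.001]
ft_force: [0.4, 1.1, -0.9]
grip_width: 0.486
grip_force: 20.0
-6.393379265454184
```

View pics/w3.png

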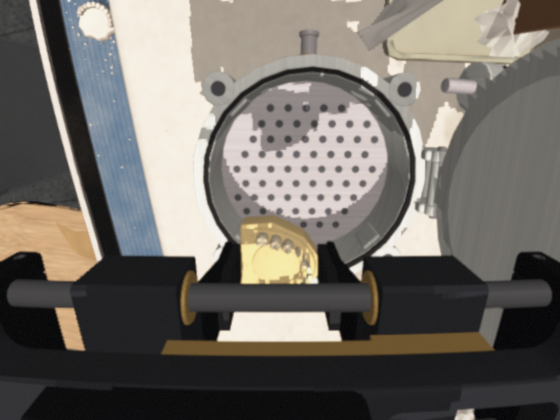

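The yellow cast is held over the pot. The pot's inner edge spans columns 208 to 412, with its top at row 69. The left lug holes are at (219,88) and (404,88).

Run:
```python
from h import *
_,c=load('w3')
a=ray(c,219,88,.085)[:2];b=ray(c,404,88,.085)[:2];d=b-a;L=np.linalg.norm(d);d/=L
n=np.array([d[1],-d[0]]);print(a,b,L,np.arctan2(d[1],d[0]),'centre',(a+b)/2+n*.0685)
print(ray(c,208,165,.085),ray(c,412,165,.085),ray(c,310,69,.085))
```

```text
[ 0.48437532 -0.03341926] [ 0.61938296 -0.04767584] 0.13575828575570242 -0.10520840070810417 centre [ 0.54468565 -0.10866879]
[ 0.46689137 -0.08853005  0.085     ] [ 0.62509689 -0.1057352   0.085     ] [ 0.5515122  -0.02786887  0.085     ]
```

```bash
python3 -m crank '[[0,0.015,-0.01,-0.2,0],[0,0.015,-0.01,-0.4,0],[0,0.015,-0.01,-0.55,0],[0,0.015,-0.01,-0.62,0],[0,0.015,-0.01,-0.62,0]]' 20 && python3 -m crank '[[0.62,0,0,0,0],[0.62,0,0,0,0],[0.62,0,0,0.15,0],[0.62,0,0,0.5,0],[0.62,0,0,0.8,0]]' 20
```

```text
time: 10.3
position: [0.5196, -0.1375, 0.0443]
tool_rot: [-2.339, -2.096, -0.0]
ft_force: [0.6, -0.5, -1.4]
grip_width: 0.491
grip_force: 20.0
time: 10.92
position: [0.5195, -0.1385, 0.2017]
tool_rot: [2.341, 2.095, 0.0]
ft_force: [1.3, -0.6, -0.1]
grip_width: 0.619
grip_force: 0.0
```

```bash
python3 -m crank '[[1,-0.1,0.5,0,0],[1,-0.2,0.9,0.2,0],[1,-0.2,0.9,0.2,0.0],[1,-0.2,0.9,0.2,0]]'
python3 - <<'E'
from h import *
im,c=snap('wrist','w4'); im2,c2=snap('scene','s4')
seg('w4','pink',.012,(150,560,0,420))
for z in(0,.05,.1,.15): print(z,proj(c2,[.548,.158,z]))
a=cv2.resize(im2[200:340,110:300],(570,420),interpolation=cv2.INTER_CUBIC)
cv2.imwrite('pics/c4.png',cv2.resize(np.hstack([a,im]),(800,297),interpolation=cv2.INTER_AREA)[:,:,::-1])
print(get_state()['position'])
E
```

```text
time: 11.42
position: [0.4797, 0.047, 0.2423]
tool_rot: [2.329, 2.103, 0.005]
ft_force: [-0.2, -1.6, 0.1]
grip_width: 0.961
grip_force: 0.0
pink [ 315   60   42   45 1190] rect mm/deg ((562.3652954101562, 156.45394897460938), (42.63020324707031, 49.44736099243164), 15.87212085723877) hull c [0.559 0.156]
0 [207.83575058 300.05193619]
0.05 [205.06922163 282.91012355]
0.1 [202.11677132 264.55016239]
0.15 [198.96020725 244.84481942]
[0.47985114 0.04183752 0.2404412 ]
```

View pics/c4.png

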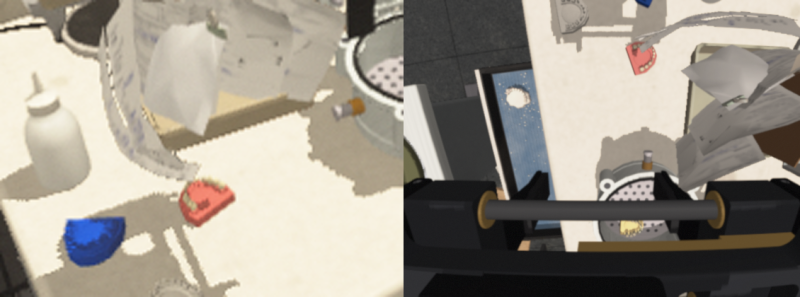

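The strip's tip hangs at about (.55,.165), 5 to 10 cm up, on the far side of the denture. I'll grip the denture off-centre on the near side, drag it clear, then regrip it.

```bash
python3 -m crank '[[1,0.15,0.2,0,0.02],[1,0.3,0.35,-0.1,0.04],[1,0.428,0.508,-0.3,0.061],[1,0.428,0.508,-0.5,0.061],[1,0.428,0.508,-0.5,0.061]]' 12 && python3 -m crank '[[1,0,0,-0.15,0],[1,0,0,-0.3,0],[1,0,0,-0.4,0],[1,0,0,-0.4,0]]'
```

```text
time: 12.15
position: [0.5632, 0.1403, 0.1354]
tool_rot: [-1.898, -2.496, 0.01]
ft_force: [0.2, -0.3, -0.9]
grip_width: 0.997
grip_force: 0.0
time: 12.65
position: [0.565, 0.1417, 0.0592]
tool_rot: [-1.901, -2.5, 0.002]
ft_force: [-0.4, 0.0, -0.0]
grip_width: 1.002
grip_force: 0.0
```

No contact. I'll continue down, grip lightly and drag towards −y.

```bash
python3 -m crank '[[1,0,0,-0.15,0],[1,0,0,-0.26,0],[1,0,0,-0.26,0]]' 10 && python3 -m crank '[[0,0,0,0,0],[0,0,0,0,0],[0,0,0,0,0],[0,0,0,0,0],[0,0,0,0,0]]' 10 && python3 -m crank '[[0,-0.03,-0.1,0.01,0],[0,-0.06,-0.2,0.01,0],[0,-0.09,-0.3,0.01,0],[0,-0.09,-0.3,0.01,0]]' 10 && python3 -m crank '[[0.75,0,0,0,0],[0.75,0,0,0,0],[0.75,0,-0.1,0.4,0],[0.9,0,-0.3,0.9,0],[0.9,0,-0.3,0.9,0]]'
python3 - <<'E'
from h import *
s=get_state();print(s['position'],s['tool_rot']);snap('wrist','w5'); seg('w5','pink',.012,(0,560,0,270))
E
```

```text
time: 13.02
position: [0.5643, 0.1424, 0.0066]
tool_rot: [-1.899, -2.501, 0.003]
ft_force: [0.5, -0.3, 0.6]
grip_width: 0.996
grip_force: 0.0
time: 13.65
position: [0.5653, 0.1429, 0.0077]
tool_rot: [1.899, 2.502, 0.0]
ft_force: [-0.1, -0.5, -0.7]
grip_width: 0.519
grip_force: 0.0
time: 14.15
position: [0.5469, 0.0809, 0.0092]
tool_rot: [1.903, 2.499, -0.002]
ft_force: [-0.2, 0.5, -0.2]
grip_width: 0.471
grip_force: 9.3
time: 14.78
position: [0.5472, 0.0245, 0.1892]
tool_rot: [1.897, 2.504, 0.001]
ft_force: [1.2, -1.2, 0.2]
grip_width: 0.863
grip_force: 0.0
[0.5472215  0.02447056 0.18919518] [1.89650449e+00 2.50431917e+00 1.06686856e-03]
pink [ 273   96   42   49 1665] rect mm/deg ((544.4158935546875, 97.97303771972656), (41.9868278503418, 48.785430908203125), 18.129196166992188) hull c [0.5413 0.0968]
```

View pics/w5.png

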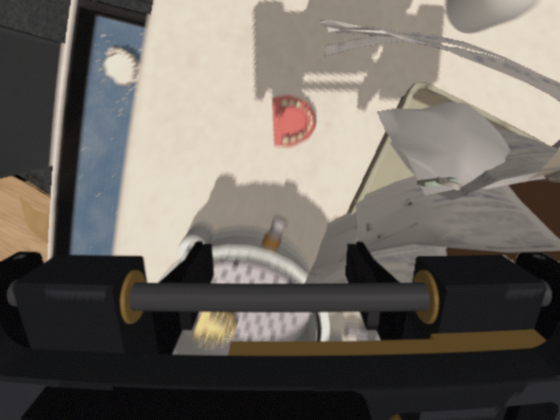

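The pink denture has slid clear to (293,120). The strip tip is now at (325,25) and the paper's edge at (385,112). I'll check whether the gripper body would reach the paper.

Run:
```python
from h import *
_,c=load('w5')
for z in(.05,.1,.15): print(z,[ray(c,u,v,z)[:2].round(3) for u,v in((385,112),(395,160),(340,235))])
```

```text
0.05 [array([0.621, 0.129]), array([0.646, 0.09 ]), array([0.62 , 0.003])]
0.1 [array([0.606, 0.124]), array([0.626, 0.092]), array([0.605, 0.019])]
0.15 [array([0.59, 0.12]), array([0.607, 0.094]), array([0.589, 0.035])]
```

```bash
python3 -m crank '[[1,-0.014,0.2,-0.2,0.006],[1,-0.014,0.367,-0.45,0.006],[1,-0.014,0.367,-0.7,0.006],[1,-0.014,0.367,-0.91,0.006],[1,-0.014,0.367,-0.91,0.006]]' 20 && python3 -m crank '[[0,0,0,0,0],[0,0,0,0,0],[0,0,0,0,0],[0,0,0,0,0],[0,0,0,0,0]]' 20 && python3 -m crank '[[0,0,0,0.3,0],[0,0,0,0.6,0],[0,0,0,0.8,0],[0,0,0,0.8,0]]' 20
```

```text
time: 15.45
position: [0.5437, 0.0988, 0.0034]
tool_rot: [-1.848, -2.538, 0.0]
ft_force: [-0.1, -0.5, 0.7]
grip_width: 1.002
grip_force: 0.0
time: 16.08
position: [0.5445, 0.0971, 0.0054]
tool_rot: [1.852, 2.537, 0.0]
ft_force: [-0.7, 0.1, 0.5]
grip_width: 0.517
grip_force: 0.6
time: 16.58
position: [0.5466, 0.0978, 0.1687]
tool_rot: [1.849, 2.533, 0.006]
ft_force: [0.6, 0.2, -0.4]
grip_width: 0.49
grip_force: 20.0
```

```bash
python3 -m crank '[[0,-0.05,-0.25,0,-0.02],[0,-0.08,-0.5,0,-0.045],[0,-0.1,-0.75,0,-0.068],[0,-0.1,-0.845,0,-0.068],[0,-0.1,-0.845,0,-0.068]]' 20 && python3 -m crank '[[0,0,0,-0.2,0],[0,0,0,-0.4,0],[0,0,0,-0.55,0],[0,0,0,-0.63,0],[0,0,0,-0.63,0]]' 20
```

```text
time: 17.2
position: [0.5237, -0.0728, 0.1641]
tool_rot: [-2.348, -2.084, 0.001]
ft_force: [0.6, -0.1, -1.3]
grip_width: 0.495
grip_force: 20.0
time: 17.82
position: [0.5244, -0.0695, 0.0388]
tool_rot: [-2.343, -2.09, -0.001]
ft_force: [0.5, 0.4, -0.8]
grip_width: 0.498
grip_force: 20.0
```

```bash
python3 -m crank '[[0.62,0,0,0,0],[0.62,0,0,0,0],[0.62,0,0,0.15,0],[0.62,0,0,0.5,0],[0.62,0,0,0.8,0]]' 20 && python3 -m crank '[[1,-0.1,0.3,0.2,0],[1,-0.2,0.6,0.2,0],[1,-0.35,0.9,0.2,0.02],[1,-0.35,0.97,0.2,0.02],[1,-0.35,0.97,0.2,0.02]]'
python3 - <<'E'
from h import *
s=get_state();print(s['position'],s['tool_rot']);im,c=snap('wrist','w6'); snap('scene','s6')
u,v=proj(c,[.45,.236,.014]);print(u,v)
im2,_=load('s6')
cv2.imwrite('pics/c6.png',cv2.resize(np.hstack([im,im2]),(800,300),interpolation=cv2.INTER_AREA)[:,:,::-1])
E
```

```text
time: 18.45
position: [0.5241, -0.0715, 0.1962]
tool_rot: [2.347, 2.088, 0.0]
ft_force: [1.4, -1.0, -0.2]
grip_width: 0.617
grip_force: 0.0
time: 19.08
position: [0.4537, 0.1251, 0.235]
tool_rot: [2.204, 2.235, 0.001]
ft_force: [0.7, -0.4, -1.0]
grip_width: 0.989
grip_force: 0.0
[0.45368813 0.12508985 0.23497162] [2.20433398e+00 2.23534579e+00 8.60949612e-04]
275.2413667374097 83.93267442983075
```

View pics/c6.png

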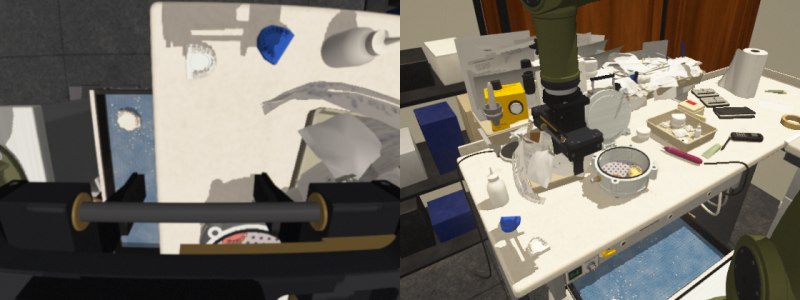

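The white cast is at full-size pixel (281,84), with the blue decoy at (386,62). I'll enlarge the white cast for its outline.

Run:
```python
from h import *
im,c=load('w6')
cv2.imwrite('pics/c7.png',cv2.resize(im[45:125,235:335],None,fx=6,fy=6,interpolation=cv2.INTER_CUBIC)[:,:,::-1])
```

```text
(no output)
```

View pics/c7.png

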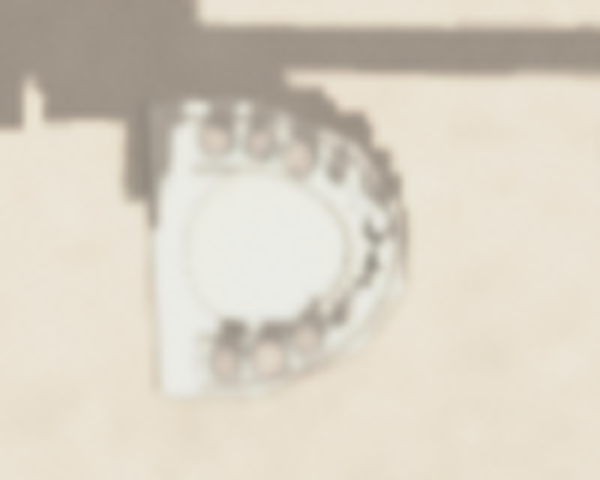

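The crop shows the flat back running from (152,105) to (163,393), and the apex at (408,245).

Run:
```python
from h import *
_,c=load('w6'); f=lambda u,v:ray(c,235+u/6,45+v/6,.014)[:2]
a,b,p=f(152,105),f(163,393),f(408,245); m=(a+b)/2; d=a-b;L=np.linalg.norm(d); n=np.array([d[1],-d[0]])/L
w=(p-m)@n; print(L,w,'centre',m+n*w/2,'yaw n',np.arctan2(n[1],n[0]))
s=get_state();print('tooly yaw',2*np.arctan2(s['tool_rot'][1],s['tool_rot'][0])-np.pi/2)
```

```text
0.05242842884581806 0.04765298716471734 centre [0.45787986 0.2335937 ] yaw n 0.04039121135992751
tooly yaw 0.00820219529398969
```

```bash
python3 -m crank '[[1,0.02,0.25,-0.2,0.005],[1,0.02,0.543,-0.4,0.005],[1,0.02,0.543,-0.7,0.005],[1,0.02,0.543,-0.8,0.005],[1,0.02,0.543,-0.8,0.005]]' 20 && python3 -m crank '[[1,0,0,-0.2,0],[1,0,0,-0.34,0],[1,0,0,-0.34,0]]' && python3 -m crank '[[0,0,0,0,0],[0,0,0,0,0],[0,0,0,0,0],[0,0,0,0,0],[0,0,0,0,0]]' 20 && python3 -m crank '[[0,0,0,0.3,0],[0,0,0,0.6,0],[0,0,0,0.8,0],[0,0,0,0.8,0]]' 20
```

```text
time: 19.8
position: [0.4575, 0.2289, 0.072]
tool_rot: [-2.177, -2.261, 0.007]
ft_force: [0.7, 0.0, -0.3]
grip_width: 1.001
grip_force: 0.0
time: 20.18
position: [0.4586, 0.2293, 0.0059]
tool_rot: [-2.179, -2.263, 0.003]
ft_force: [-0.5, 0.0, -0.1]
grip_width: 1.0
grip_force: 0.0
time: 20.8
position: [0.4583, 0.2309, 0.0064]
tool_rot: [2.177, 2.265, -0.0]
ft_force: [0.0, -0.2, 2.8]
grip_width: 0.547
grip_force: 20.0
time: 21.3
position: [0.4604, 0.2319, 0.1693]
tool_rot: [2.174, 2.262, 0.008]
ft_force: [-0.4, 0.1, -1.1]
grip_width: 0.548
grip_force: 20.0
```

```bash
python3 -m crank '[[0,0,-0.2,0.1,0.029],[0,0,-0.4,0.1,0.058],[0,0,-0.6,0.1,0.087],[0,0,-0.8,0.1,0.115],[0,0,-0.9,0.1,0.143]]' 20 && python3 -m crank '[[0,0,-0.2,0,0.029],[0,0,-0.4,0,0.058],[0,0,-0.6,0,0.083],[0,0,-0.8,0,0.083],[0,0,-0.82,0,0.083]]' 20
python3 - <<'E'
from h import *
s=get_state();print('tooly yaw',2*np.arctan2(s['tool_rot'][1],s['tool_rot'][0])-np.pi/2)
im,c=snap('wrist','w8');snap('scene','s8'); im2,_=load('s8')
cv2.imwrite('pics/c8.png',cv2.resize(np.hstack([im,im2]),(800,300),interpolation=cv2.INTER_AREA)[:,:,::-1])
E
```

```text
time: 21.92
position: [0.4574, 0.0482, 0.1849]
tool_rot: [-1.101, -2.941, 0.002]
ft_force: [0.9, -0.4, -1.3]
grip_width: 0.549
grip_force: 20.0
time: 22.55
position: [0.457, -0.1163, 0.1845]
tool_rot: [-0.319, -3.123, -0.001]
ft_force: [-0.5, -0.5, -1.4]
grip_width: 0.552
grip_force: 20.0
tooly yaw -4.91585538172379
```

View pics/c8.png

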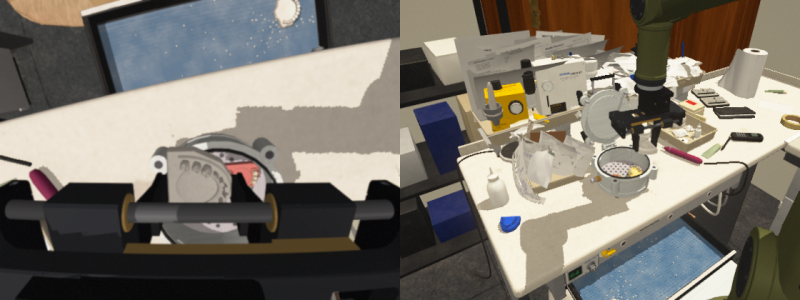

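The white cast is held and turned across the pot. The pink denture and yellow cast are lying on the floor's front half.

```bash
python3 -m crank '[[0,0.3,0.02,0,0.015],[0,0.55,0.02,0,0.015],[0,0.62,0.02,0,0.015],[0,0.62,0.02,0,0.015]]' 20 && python3 -m crank '[[0,0,0,-0.2,0],[0,0,0,-0.4,0],[0,0,0,-0.58,0],[0,0,0,-0.7,0],[0,0,0,-0.7,0]]' 20
```

```text
time: 23.15
position: [0.5822, -0.1072, 0.1855]
tool_rot: [-0.159, -3.136, -0.003]
ft_force: [-0.6, 0.2, 0.2]
grip_width: 0.546
grip_force: 20.0
time: 23.78
position: [0.5794, -0.109, 0.045]
tool_rot: [-0.162, -3.133, 0.001]
ft_force: [0.1, 0.5, -0.0]
grip_width: 0.55
grip_force: 20.0
```

```bash
python3 -m crank '[[0,0,0,-0.02,0],[0.68,0,0,-0.02,0],[0.68,0,0,-0.02,0],[0.68,0,0,0.2,0],[0.68,0,0,0.5,0]]' 20 && python3 -m crank '[[0.68,-0.2,-0.1,0.4,0],[0.35,-0.6,-0.4,0.6,0],[0.35,-0.6,-0.4,0.7,0],[0.35,-0.6,-0.4,0.7,0]]'
python3 - <<'E'
from h import *
snap('wrist','w9');im,_=snap('top','t9');snap('scene','s9'); im2,_=load('s9');w,_=load('w9')
a=cv2.resize(im[150:290,210:400],(560,420),interpolation=cv2.INTER_CUBIC)
b=cv2.resize(im2[180:300,250:410],(560,420),interpolation=cv2.INTER_CUBIC)
cv2.imwrite('pics/c9.png',np.hstack([a,b])[:,:,::-1] if 0 else cv2.resize(np.hstack([a,b]),(800,300))[:,:,::-1])
E
```

```text
time: 24.4
position: [0.5813, -0.1091, 0.1465]
tool_rot: [-0.163, -3.135, -0.001]
ft_force: [-0.2, -0.5, 0.2]
grip_width: 0.679
grip_force: 0.0
time: 24.9
position: [0.4615, -0.1918, 0.2896]
tool_rot: [0.17, 3.133, -0.008]
ft_force: [0.3, 0.4, -0.2]
grip_width: 0.427
grip_force: 0.0
```

View pics/c9.png

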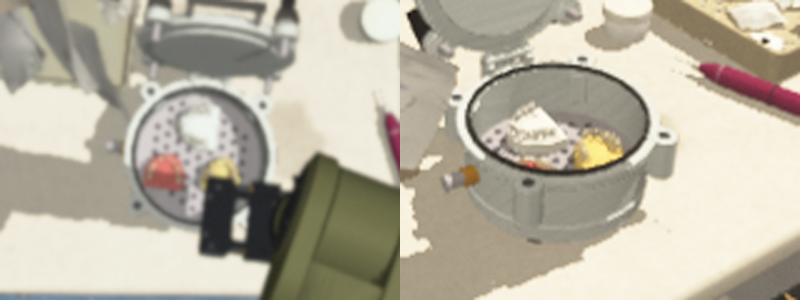

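All three pieces lie flat on the pot's floor, none stacked. In the top crop they are white at (200,120), pink at (163,170) and yellow at (220,172), and the lid is still open. Next I regrip the bar from above.

```bash
python3 -m crank '[[0.4,0,0.1,0.3,-0.029],[0.4,0,0.2,0.55,-0.058],[0.4,0,0.34,0.55,-0.087],[0.4,0,0.34,0.55,-0.116],[0.4,0,0.34,0.55,-0.145]]' 25 && python3 -m crank '[[0.4,0.2,0,0,-0.029],[0.4,0.4,0,0,-0.058],[0.4,0.6,0,0,-0.087],[0.4,0.8,0,0,-0.105],[0.4,1,0,0,-0.105]]'
python3 - <<'E'
from h import *
s=get_state();print(s['position'],'tooly yaw',2*np.arctan2(s['tool_rot'][1],s['tool_rot'][0])-np.pi/2)
E
```

```text
time: 25.68
position: [0.4631, -0.1192, 0.3953]
tool_rot: [-1.529, -2.743, -0.001]
ft_force: [-0.4, -0.2, 0.4]
grip_width: 0.398
grip_force: 0.0
time: 26.3
position: [0.6645, -0.1193, 0.3941]
tool_rot: [-2.33, -2.103, 0.0]
ft_force: [-0.3, -0.7, 1.1]
grip_width: 0.4
grip_force: 0.0
[ 0.66450147 -0.11931129  0.39414417] tooly yaw -6.385861511007663
```

```bash
python3 -m crank '[[0.4,0.1,-0.025,0,0],[0.4,0.1,-0.025,-0.15,0],[0.4,0.1,-0.025,-0.3,0],[0.4,0.1,-0.025,-0.48,0],[0.4,0.1,-0.025,-0.48,0]]' 25 && python3 -m crank '[[0,0,0,0,0],[0,0,0,0,0],[0,0,0,0,0],[0,0,0,0,0]]' 30
```

```text
time: 26.92
position: [0.6813, -0.1249, 0.2958]
tool_rot: [-2.327, -2.102, 0.006]
ft_force: [-0.3, -0.0, 1.3]
grip_width: 0.4
grip_force: 0.0
time: 27.42
position: [0.6827, -0.1258, 0.3015]
tool_rot: [2.333, 2.102, 0.002]
ft_force: [-0.3, 0.4, 2.3]
grip_width: 0.113
grip_force: 30.0
```

```bash
python3 -m crank '[[0,-0.055,0.006,0.01,0],[0,-0.167,0.018,0.02,0],[0,-0.279,0.031,0.019,0],[0,-0.391,0.043,0.007,0],[0,-0.501,0.055,-0.016,0]]' 30 && python3 -m crank '[[0,-0.107,0.012,-0.034,0],[0,-0.21,0.024,-0.079,0],[0,-0.308,0.034,-0.134,0],[0,-0.4,0.045,-0.199,0],[0,-0.486,0.054,-0.272,0]]' 30
```

```text
time: 28.05
position: [0.5819, -0.1145, 0.2977]
tool_rot: [2.332, 2.102, 0.003]
ft_force: [1.6, 0.7, 1.0]
grip_width: 0.113
grip_force: 30.0
time: 28.68
position: [0.4841, -0.1033, 0.242]
tool_rot: [-2.334, -2.103, -0.0]
ft_force: [2.4, 2.2, -2.6]
grip_width: 0.118
grip_force: 30.0
```

```bash
python3 -m crank '[[0,-0.077,0.009,-0.082,0],[0,-0.146,0.016,-0.171,0],[0,-0.206,0.023,-0.266,0],[0,-0.257,0.029,-0.367,0],[0,-0.296,0.033,-0.473,0]]' 30 && python3 -m crank '[[0,-0.03,0.003,-0.109,0],[0,-0.048,0.005,-0.22,0],[0,-0.055,0.006,-0.28,0],[0,-0.055,0.006,-0.34,0],[0,-0.055,0.006,-0.34,0]]' 30
```

```text
time: 29.3
position: [0.425, -0.0967, 0.147]
tool_rot: [-2.334, -2.103, -0.0]
ft_force: [3.7, 0.8, -3.2]
grip_width: 0.12
grip_force: 30.0
time: 29.92
position: [0.4151, -0.0962, 0.081]
tool_rot: [-2.333, -2.103, 0.001]
ft_force: [-1.7, 3.1, 11.7]
grip_width: 0.117
grip_force: 30.0
```

```bash
python3 -m crank '[[0.4,0,0,0.01,0],[0.4,0,0,0.01,0],[0.4,0,0,0.3,0],[0.4,0,0,0.6,0],[0.4,0,0,0.9,0]]' 25 && python3 -m crank '[[0.5,0.2,-0.3,0.3,0],[0.5,0.5,-0.6,0.4,0],[0.5,0.5,-0.75,0.4,0],[0.5,0.5,-0.75,0.4,0]]'
cat > kn.py <<'E'
from h import *
import sys
C=np.array([.544,-.108]);ex=np.array([.994,-.11]);ey=np.array([.11,.994])
def knobs(f):
    im,c=load(f); g=im.max(2)
    for n,sx,sy in(('fl',-1,1),('rr',1,-1),('fr',-1,-1),('rl',1,1)):
        p=C+.0685*(sx*ex+sy*ey); u,v=proj(c,[*p,.144]); r=26
        m=np.zeros(g.shape,np.uint8); x,y=int(u),int(v); m[max(0,y-r):y+r,max(0,x-r):x+r]=(g[max(0,y-r):y+r,max(0,x-r):x+r]<60)
        k,l,st,cen=cv2.connectedComponentsWithStats(m)
        if k<2: print(n,'none',u,v);continue
        i=1+np.argmax(st[1:,4]); cs,_=cv2.findContours((l==i).astype(np.uint8),0,1)
        q=np.array([ray(c,*z,.144)[:2] for z in cs[0][:,0]],np.float32)*1000
        print(n,'px',(x,y),'pred',p.round(4),cv2.minAreaRect(q))
E
python3 - <<'E'
from kn import *
s=get_state();print(s['position']);im,c=snap('wrist','w10');knobs('w10')
cv2.imwrite('pics/c10.png',cv2.resize(im[60:330,150:500],(800,617))[:600,:,::-1])
E
```

```text
time: 30.55
position: [0.4139, -0.0967, 0.2616]
tool_rot: [2.334, 2.102, -0.003]
ft_force: [0.1, -0.4, -0.6]
grip_width: 0.399
grip_force: 0.0
time: 31.05
position: [0.5146, -0.2521, 0.3381]
tool_rot: [-2.338, -2.093, -0.002]
ft_force: [-0.2, 0.1, -0.5]
grip_width: 0.5
grip_force: 0.0
[ 0.51461182 -0.25209764  0.33809607]
fl px (222, -24) pred [ 0.4834 -0.0324] ((486.2329406738281, -56.4553337097168), (0.9470198750495911, 13.177767753601074), 82.75663757324219)
rr px (353, 115) pred [ 0.6046 -0.1836] ((592.8549194335938, -183.1483154296875), (22.49020767211914, 27.798593521118164), 77.18592834472656)
fr px (227, 115) pred [ 0.4684 -0.1686] ((469.9553527832031, -170.7782440185547), (44.73127365112305, 22.836381912231445), 8.432594299316406)
rl px (359, -24) pred [ 0.6196 -0.0474] ((610.3340454101562, -69.87823486328125), (0.9503200650215149, 14.260519981384277), 84.90443420410156)
```

View pics/c10.png

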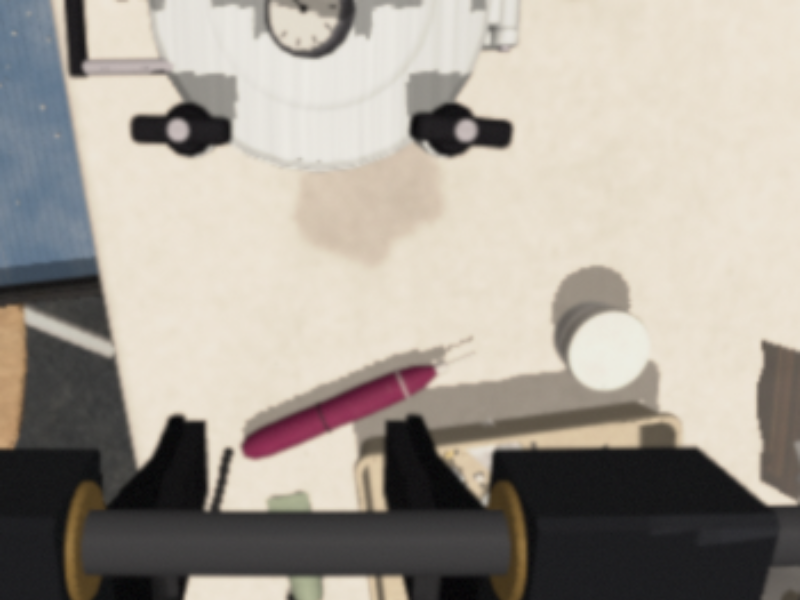

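The crop shows the front-right knob at (180,130) and the rear-right knob at (462,130), at about 0.03 and 0.09 rad. From the earlier wrist view, front-left is about 0.14 and rear-left about 0.3. The lid is shut. I start with front-left.

```bash
python3 -m crank '[[0.45,0,0.2,0,0.029],[0.45,-0.05,0.4,-0.1,0.058],[0.45,-0.1,0.6,-0.3,0.087],[0.45,-0.156,0.8,-0.5,0.116],[0.45,-0.156,1,-0.6,0.145]]' 30 && python3 -m crank '[[0.45,0,0.1,0,0.029],[0.45,0,0.1,0,0.058],[0.45,0,0.1,0,0.082],[0.45,0,0.1,0,0.082]]'
cat > st.py <<'E'
from h import *
s=get_state();y=2*np.arctan2(s['tool_rot'][1],s['tool_rot'][0])-np.pi/2
y=(y+np.pi/2)%np.pi-np.pi/2 if 0 else (y+np.pi)%(2*np.pi)-np.pi
print('pos',s['position'].round(4),'yaw',round(y,3),'knob eq',round(1.461-y,3),'T',s['torque'].round(2),'j7',s['joint_positions'][6].round(2),'t',s['time'])
E
python3 st.py
python3 - <<'E'
from kn import *
snap('wrist','w11');knobs('w11')
E
```

```text
time: 31.72
position: [0.4802, -0.0447, 0.2172]
tool_rot: [-1.161, -2.916, 0.008]
ft_force: [0.9, -0.3, -0.2]
grip_width: 0.451
grip_force: 0.0
time: 32.22
position: [0.4823, -0.0256, 0.2194]
tool_rot: [-0.39, -3.116, 0.004]
ft_force: [-0.3, 0.1, -0.0]
grip_width: 0.45
grip_force: 0.0
pos [ 0.4823 -0.0256  0.2194] yaw 1.322 knob eq 0.139 T [ 0.07 -0.12  0.04] j7 1.33 t 32.225
fl px (270, 218) pred [ 0.4834 -0.0324] ((483.0696716308594, -32.3040657043457), (21.917226791381836, 42.47857666015625), 75.74268341064453)
rr px (150, 370) pred [ 0.6046 -0.1836] ((605.7547607421875, -186.45205688476562), (52.25992965698242, 70.6515884399414), 68.85629272460938)
fr px (106, 239) pred [ 0.4684 -0.1686] ((469.8079833984375, -160.4236297607422), (30.642210006713867, 46.44563293457031), 74.04654693603516)
rl px (291, 356) pred [ 0.6196 -0.0474] ((632.5282592773438, -51.668060302734375), (49.02997970581055, 31.61732292175293), 75.66915893554688)
```

```bash
python3 -m crank '[[0.45,0.005,-0.034,-0.2,0],[0.45,0.005,-0.034,-0.4,0],[0.45,0.005,-0.034,-0.535,0],[0.45,0.005,-0.034,-0.535,0]]' 35 && python3 -m crank '[[0,0,0,0,0],[0,0,0,0,0],[0,0,0,0,0],[0,0,0,0,0]]' 35 && python3 st.py
```

```text
time: 32.78
position: [0.4824, -0.0327, 0.1113]
tool_rot: [-0.39, -3.113, -0.001]
ft_force: [-0.4, -0.6, 0.1]
grip_width: 0.448
grip_force: 0.0
time: 33.28
position: [0.4852, -0.0348, 0.1142]
tool_rot: [0.391, 3.116, -0.004]
ft_force: [-1.4, -4.2, 6.8]
grip_width: 0.277
grip_force: 35.0
pos [ 0.4852 -0.0348  0.1142] yaw 1.321 knob eq 0.14 T [-0.84  0.33  0.06] j7 1.17 t 33.275
```

```bash
python3 -m crank '[[0.45,0,0,0,0],[0.45,0,0.01,0.04,0],[0,0,0.01,0.04,0],[0,0,0.01,0.04,0],[0,0,0.01,0.04,0]]' 35 && python3 -m crank '[[0,0,0,0,0],[0,0,0,0,0]]' && python3 st.py
```

```text
time: 33.9
position: [0.4841, -0.033, 0.1209]
tool_rot: [-0.389, -3.117, 0.005]
ft_force: [-1.8, -7.5, 3.2]
grip_width: 0.19
grip_force: 4.1
time: 34.15
position: [0.4837, -0.0343, 0.1208]
tool_rot: [-0.391, -3.115, 0.007]
ft_force: [-2.3, -5.4, 3.4]
grip_width: 0.157
grip_force: 35.0
pos [ 0.4837 -0.0343  0.1208] yaw 1.321 knob eq 0.14 T [-1.22  0.34  0.17] j7 1.17 t 34.15
```

The grip now reads 13.7 mm, so it is on the wing. Turning.

```bash
python3 -m crank '[[0,0,0,0,-0.025],[0,0,0,0,-0.05],[0,0,0,0,-0.075],[0,0,0,0,-0.1],[0,0,0,-0.005,-0.125]]' 35 && python3 -m crank '[[0,0,0,0,-0.025],[0,0,0,-0.005,-0.05],[0,0,0,-0.005,-0.05]]' && python3 st.py
```

```text
time: 34.78
position: [0.483, -0.0354, 0.1198]
tool_rot: [-1.562, -2.725, 0.011]
ft_force: [-5.8, -8.4, 8.0]
grip_width: 0.163
grip_force: 35.0
time: 35.15
position: [0.4824, -0.0356, 0.1193]
tool_rot: [-1.965, -2.45, 0.013]
ft_force: [-7.3, -7.6, 11.1]
grip_width: 0.158
grip_force: 35.0
pos [ 0.4824 -0.0356  0.1193] yaw 0.219 knob eq 1.242 T [-1.88  1.67 -0.07] j7 0.12 t 35.15
```

```bash
python3 -m crank '[[0.5,0,0,0,0],[0.5,0,0,0,0],[0.5,0,0,0.25,0],[0.5,0.15,-0.2,0.42,0.025],[0.5,0.3,-0.35,0.42,0.05]]' 35 && python3 -m crank '[[0.45,0.1,-0.1,0,0.025],[0.45,0.2,-0.2,0,0.05],[0.45,0.3,-0.36,0,0.075],[0.45,0.3,-0.36,0,0.1],[0.45,0.3,-0.36,0,0.133]]' && python3 -m crank '[[0.45,0,0,0,0],[0.45,0,0,0,0]]' && python3 st.py
python3 - <<'E'
from kn import *
snap('wrist','w12');knobs('w12')
E
```

```text
time: 35.78
position: [0.5473, -0.103, 0.2063]
tool_rot: [1.544, 2.729, -0.0]
ft_force: [0.3, 0.5, 0.3]
grip_width: 0.49
grip_force: 0.0
time: 36.4
position: [0.6047, -0.1729, 0.2021]
tool_rot: [-0.332, -3.123, -0.004]
ft_force: [-0.1, 0.9, -0.2]
grip_width: 0.451
grip_force: 0.0
time: 36.65
position: [0.6046, -0.173, 0.2028]
tool_rot: [-0.346, -3.122, -0.001]
ft_force: [-0.0, 0.3, 1.2]
grip_width: 0.45
grip_force: 0.0
pos [ 0.6046 -0.173   0.2028] yaw 1.35 knob eq 0.111 T [ 0.08 -0.18 -0.04] j7 1.27 t 36.65
fl px (451, 0) pred [ 0.4834 -0.0324] ((490.20013427734375, -34.05613708496094), (33.4049186706543, 15.066219329833984), 80.5484619140625)
rr px (263, 225) pred [ 0.6046 -0.1836] ((604.5694580078125, -183.2693328857422), (21.942630767822266, 40.071964263916016), 77.32640838623047)
fr px (237, 21) pred [ 0.4684 -0.1686] ((469.7142028808594, -166.13548278808594), (22.38180923461914, 27.205984115600586), 76.5706787109375)
rl px (447, 205) pred [ 0.6196 -0.0474] ((617.3836059570312, -55.810794830322266), (28.085058212280273, 39.32927322387695), 77.73654174804688)
```

```bash
python3 -m crank '[[0.45,0,-0.052,-0.2,0],[0.45,0,-0.052,-0.33,0],[0.45,0,-0.052,-0.405,0],[0.45,0,-0.052,-0.405,0]]' 35 && python3 -m crank '[[0,0,0,0,0],[0,0,0,0,0],[0,0,0,0,0],[0,0,0,0,0]]' 35 && python3 st.py
```

```text
time: 37.2
position: [0.6041, -0.1834, 0.1214]
tool_rot: [-0.342, -3.122, -0.0]
ft_force: [0.8, -0.2, -0.1]
grip_width: 0.448
grip_force: 0.0
time: 37.7
position: [0.6047, -0.1858, 0.1228]
tool_rot: [0.344, 3.122, -0.005]
ft_force: [-1.7, -3.1, 3.0]
grip_width: 0.159
grip_force: 34.9
pos [ 0.6047 -0.1858  0.1228] yaw 1.351 knob eq 0.11 T [-0.76  0.19  0.1 ] j7 1.25 t 37.7
```

```bash
python3 -m crank '[[0,0,0,0,-0.025],[0,0,0,0,-0.05],[0,0,0,0,-0.075],[0,0,0,0,-0.1],[0,0,0,-0.005,-0.125]]' 35 && python3 -m crank '[[0,0,0,0,-0.025],[0,0,0,-0.005,-0.05],[0,0,0,-0.005,-0.05]]' && python3 st.py
```

```text
time: 38.33
position: [0.604, -0.1868, 0.1217]
tool_rot: [1.52, 2.748, -0.006]
ft_force: [-3.6, -5.6, 6.8]
grip_width: 0.159
grip_force: 34.9
time: 38.7
position: [0.6036, -0.187, 0.1213]
tool_rot: [1.927, 2.479, -0.008]
ft_force: [-4.4, -4.5, 8.3]
grip_width: 0.158
grip_force: 34.9
pos [ 0.6036 -0.187   0.1213] yaw 0.249 knob eq 1.212 T [-1.14  1.1  -0.13] j7 0.24 t 38.7
```

```bash
python3 -m crank '[[0.5,0,0,0,0],[0.5,0,0,0,0],[0.5,0,0,0.25,0],[0.5,-0.15,0.03,0.41,0.025],[0.5,-0.3,0.05,0.41,0.05]]' 35 && python3 -m crank '[[0.45,-0.2,0.04,0,0.025],[0.45,-0.33,0.04,0,0.05],[0.45,-0.33,0.09,0,0.075],[0.45,-0.33,0.09,0,0.1],[0.45,-0.33,0.09,0,0.138]]' && python3 -m crank '[[0.45,0,0,0,0],[0.45,0,0,0,0]]' && python3 st.py
python3 - <<'E'
from kn import *
snap('wrist','w13');knobs('w13'); snap('top','t13');knobs('t13')
E
```

```text
time: 39.33
position: [0.5464, -0.1721, 0.2046]
tool_rot: [1.498, 2.756, 0.004]
ft_force: [-0.3, 0.2, 0.6]
grip_width: 0.489
grip_force: 0.0
time: 39.95
position: [0.4788, -0.1547, 0.2019]
tool_rot: [0.283, 3.128, 0.0]
ft_force: [-0.4, -0.4, 0.1]
grip_width: 0.453
grip_force: 0.0
time: 40.2
position: [0.4787, -0.1553, 0.2019]
tool_rot: [0.298, 3.127, 0.001]
ft_force: [-0.1, -0.5, -0.0]
grip_width: 0.448
grip_force: 0.0
pos [ 0.4787 -0.1553  0.2019] yaw 1.381 knob eq 0.08 T [ 0.07 -0.2   0.  ] j7 1.57 t 40.2
fl px (443, 198) pred [ 0.4834 -0.0324] ((476.89532470703125, -32.977455139160156), (38.3488883972168, 30.634525299072266), 86.2835922241211)
rr px (273, 362) pred [ 0.6046 -0.1836] ((614.6423950195312, -186.59336853027344), (45.86849594116211, 35.39741134643555), 79.2387924194336)
fr px (257, 212) pred [ 0.4684 -0.1686] ((468.1759033203125, -167.39730834960938), (22.34613037109375, 38.91855239868164), 79.04930114746094)
rl px (430, 350) pred [ 0.6196 -0.0474] ((635.26904296875, -47.620418548583984), (52.842071533203125, 26.260257720947266), 76.3006820678711)
fl px (274, 244) pred [ 0.4834 -0.0324] ((497.26739501953125, -76.42951202392578), (75.5079574584961, 31.65715789794922), 0.43185195326805115)
rr px (336, 196) pred [ 0.6046 -0.1836] ((596.2022705078125, -173.67465209960938), (20.713027954101562, 17.455425262451172), 45.20046615600586)
fr px (330, 251) pred [ 0.4684 -0.1686] ((475.5458984375, -120.05196380615234), (45.09208679199219, 123.28054809570312), 81.59923553466797)
rl px (281, 189) pred [ 0.6196 -0.0474] ((607.1878051757812, -47.18549346923828), (17.287620544433594, 19.6649112701416), 0.6186643838882446)
```

```bash
python3 -m crank '[[0.45,-0.052,-0.063,-0.2,0],[0.45,-0.052,-0.063,-0.33,0],[0.45,-0.052,-0.063,-0.4,0],[0.45,-0.052,-0.063,-0.4,0]]' 35 && python3 -m crank '[[0,0,0,0,0],[0,0,0,0,0],[0,0,0,0,0],[0,0,0,0,0]]' 35 && python3 st.py
```

```text
time: 40.8
position: [0.468, -0.1678, 0.1216]
tool_rot: [-0.294, -3.127, -0.002]
ft_force: [0.1, -0.4, 0.2]
grip_width: 0.45
grip_force: 0.0
time: 41.3
position: [0.4683, -0.1705, 0.1227]
tool_rot: [0.295, 3.127, -0.005]
ft_force: [-0.3, -4.5, 1.9]
grip_width: 0.16
grip_force: 34.7
pos [ 0.4683 -0.1705  0.1227] yaw 1.382 knob eq 0.079 T [-0.94  0.04  0.14] j7 1.53 t 41.3
```

```bash
python3 -m crank '[[0,0,0,0,-0.025],[0,0,0,0,-0.05],[0,0,0,0,-0.075],[0,0,0,0,-0.1],[0,0,0,-0.005,-0.125]]' 35 && python3 -m crank '[[0,0,0,0,-0.025],[0,0,0,-0.005,-0.055],[0,0,0,-0.005,-0.055]]' && python3 st.py
```

```text
time: 41.92
position: [0.4677, -0.1716, 0.1216]
tool_rot: [1.477, 2.771, -0.007]
ft_force: [-1.9, -6.9, 6.1]
grip_width: 0.159
grip_force: 34.7
time: 42.3
position: [0.4672, -0.1717, 0.1211]
tool_rot: [1.928, 2.478, -0.008]
ft_force: [-4.9, -6.4, 8.4]
grip_width: 0.157
grip_force: 34.9
pos [ 0.4672 -0.1717  0.1211] yaw 0.248 knob eq 1.213 T [-1.41  1.04 -0.08] j7 0.43 t 42.3
```

```bash
python3 -m crank '[[0.5,0,0,0,0],[0.5,0,0,0,0],[0.5,0,0,0.25,0],[0.5,0.2,0.2,0.41,0.025],[0.5,0.4,0.35,0.41,0.05]]' 35 && python3 -m crank '[[0.45,0.2,0.1,0,0.025],[0.45,0.362,0.22,0,0.05],[0.45,0.362,0.22,0,0.075],[0.45,0.362,0.22,0,0.095],[0.45,0.362,0.22,0,0.095]]' && python3 -m crank '[[0.45,0,0,0,0],[0.45,0,0,0,0]]' && python3 st.py
python3 - <<'E'
from kn import *
snap('wrist','w14');knobs('w14')
E
```

```text
time: 42.92
position: [0.5508, -0.0976, 0.2053]
tool_rot: [1.505, 2.751, 0.001]
ft_force: [0.7, -0.1, -0.7]
grip_width: 0.49
grip_force: 0.0
time: 43.55
position: [0.6206, -0.0535, 0.2016]
tool_rot: [-0.636, -3.076, -0.002]
ft_force: [-0.2, 0.3, 0.5]
grip_width: 0.45
grip_force: 0.0
time: 43.8
position: [0.6205, -0.0544, 0.2021]
tool_rot: [0.638, 3.076, -0.0]
ft_force: [-0.4, 0.1, 0.7]
grip_width: 0.449
grip_force: 0.0
pos [ 0.6205 -0.0544  0.2021] yaw 1.162 knob eq 0.299 T [ 0.08 -0.12  0.03] j7 0.9 t 43.8
fl px (222, 20) pred [ 0.4834 -0.0324] ((483.9641418457031, -33.7557373046875), (32.89059066772461, 26.552947998046875), 65.68153381347656)
rr px (118, 266) pred [ 0.6046 -0.1836] ((603.8907470703125, -185.24664306640625), (42.732635498046875, 51.606021881103516), 58.816070556640625)
fr px (37, 92) pred [ 0.4684 -0.1686] ((475.4505920410156, -164.01573181152344), (23.621658325195312, 46.55350875854492), 14.785737037658691)
rl px (285, 218) pred [ 0.6196 -0.0474] ((619.0146484375, -48.94111251831055), (22.432329177856445, 39.400634765625), 66.55644226074219)
```

```bash
python3 -m crank '[[0.45,-0.006,0.03,-0.2,0],[0.45,-0.006,0.03,-0.33,0],[0.45,-0.006,0.03,-0.4,0],[0.45,-0.006,0.03,-0.4,0]]' 35 && python3 -m crank '[[0,0,0,0,0],[0,0,0,0,0],[0,0,0,0,0],[0,0,0,0,0]]' 35 && python3 st.py && python3 -m crank '[[0,0,0,0,-0.025],[0,0,0,0,-0.05],[0,0,0,0,-0.075],[0,0,0,0,-0.1],[0,0,0,-0.005,-0.125]]' 35 && python3 -m crank '[[0,0,0,0,-0.02],[0,0,0,-0.005,-0.02]]' && python3 st.py
```

```text
time: 44.35
position: [0.619, -0.0485, 0.1215]
tool_rot: [-0.636, -3.075, 0.0]
ft_force: [0.7, 0.3, 0.1]
grip_width: 0.45
grip_force: 0.0
time: 44.85
position: [0.6193, -0.0496, 0.1226]
tool_rot: [0.637, 3.076, -0.003]
ft_force: [-2.1, -2.0, 3.7]
grip_width: 0.158
grip_force: 34.8
pos [ 0.6193 -0.0496  0.1226] yaw 1.163 knob eq 0.298 T [-0.52  0.39  0.13] j7 0.85 t 44.85
time: 45.48
position: [0.6187, -0.0502, 0.1216]
tool_rot: [1.772, 2.594, -0.005]
ft_force: [-4.9, -3.1, 8.4]
grip_width: 0.157
grip_force: 34.8
time: 45.72
position: [0.6186, -0.0503, 0.1213]
tool_rot: [1.927, 2.48, -0.006]
ft_force: [-6.9, -3.7, 12.1]
grip_width: 0.159
grip_force: 34.9
pos [ 0.6186 -0.0503  0.1213] yaw 0.25 knob eq 1.211 T [-0.87  1.5  -0.14] j7 0.02 t 45.725
```

All four knobs are half tight. I hold briefly, then continue rear-left home.

```bash
python3 -m crank '[[0,0,0,0,0],[0,0,0,0,0],[0,0,0,0,0]]' && python3 -m crank '[[0,0,0,0,-0.025],[0,0,0,0,-0.05],[0,0,0,-0.003,-0.075],[0,0,0,-0.005,-0.1],[0,0,0,-0.007,-0.125]]' 35 && python3 -m crank '[[0,0,0,0,-0.025],[0,0,0,-0.004,-0.05],[0,0,0,-0.004,-0.066],[0,0,0,-0.004,-0.066]]' && python3 st.py
```

```text
time: 46.1
position: [0.6186, -0.0503, 0.1214]
tool_rot: [1.926, 2.481, -0.006]
ft_force: [-5.4, -2.8, 10.5]
grip_width: 0.155
grip_force: 34.9
time: 46.72
position: [0.6177, -0.0501, 0.1203]
tool_rot: [2.732, 1.549, -0.008]
ft_force: [-9.1, -2.8, 13.8]
grip_width: 0.159
grip_force: 34.8
time: 47.22
position: [0.6174, -0.0499, 0.1198]
tool_rot: [2.989, 0.96, -0.008]
ft_force: [-10.4, -3.3, 15.6]
grip_width: 0.156
grip_force: 34.9
pos [ 0.6174 -0.0499  0.1198] yaw -0.949 knob eq 2.41 T [-0.68  2.37 -0.01] j7 -1.1 t 47.225
```

```bash
python3 -m crank '[[0.5,0,0,0,0],[0.5,0,0,0,0],[0.5,0,0,0.25,0],[0.5,-0.2,-0.2,0.41,0.025],[0.5,-0.4,-0.35,0.41,0.05]]' 35 && python3 -m crank '[[0.45,-0.2,-0.1,0,0.025],[0.45,-0.35,-0.25,0,0.05],[0.45,-0.35,-0.25,0,0.075],[0.45,-0.35,-0.25,0,0.1],[0.45,-0.35,-0.25,0,0.141]]' && python3 -m crank '[[0.45,0,0,0,0],[0.45,0,0,0,0]]' && python3 st.py
python3 - <<'E'
from kn import *
snap('wrist','w15');knobs('w15')
E
```

```text
time: 47.85
position: [0.5408, -0.1188, 0.2021]
tool_rot: [2.796, 1.427, 0.006]
ft_force: [0.3, -0.8, 0.2]
grip_width: 0.489
grip_force: 0.0
time: 48.48
position: [0.4695, -0.1681, 0.1996]
tool_rot: [2.003, 2.42, 0.001]
ft_force: [-0.2, 0.0, 0.6]
grip_width: 0.448
grip_force: 0.0
time: 48.72
position: [0.4695, -0.1682, 0.1997]
tool_rot: [-2.013, -2.411, -0.0]
ft_force: [0.4, -1.3, 0.0]
grip_width: 0.454
grip_force: 0.0
pos [ 0.4695 -0.1682  0.1997] yaw 0.179 knob eq 1.282 T [-0.03 -0.17 -0.06] j7 0.45 t 48.725
fl px (336, 28) pred [ 0.4834 -0.0324] ((478.08172607421875, -33.078514099121094), (22.8160457611084, 29.878849029541016), 11.197415351867676)
rr px (443, 272) pred [ 0.6046 -0.1836] ((604.967041015625, -183.47531127929688), (42.593326568603516, 51.96535873413086), 18.183610916137695)
fr px (275, 226) pred [ 0.4684 -0.1686] ((466.5316162109375, -158.4065704345703), (21.647809982299805, 18.897220611572266), 10.252521514892578)
rl px (523, 98) pred [ 0.6196 -0.0474] ((618.0247192382812, -47.511165618896484), (36.5741081237793, 21.302738189697266), 19.589651107788086)
```

```bash
python3 -m crank '[[0.45,-0.008,-0.005,-0.2,0.011],[0.45,-0.008,-0.005,-0.33,0.011],[0.45,-0.008,-0.005,-0.39,0.011],[0.45,-0.008,-0.005,-0.39,0.011]]' 35 && python3 -m crank '[[0,0,0,0,0],[0,0,0,0,0],[0,0,0,0,0],[0,0,0,0,0]]' 35 && python3 st.py && python3 -m crank '[[0,0,0,0,-0.025],[0,0,0,0,-0.05],[0,0,0,-0.003,-0.075],[0,0,0,-0.005,-0.1],[0,0,0,-0.007,-0.125]]' 35 && python3 -m crank '[[0,0,0,0,-0.025],[0,0,0,-0.004,-0.05],[0,0,0,-0.004,-0.067],[0,0,0,-0.004,-0.067]]' && python3 st.py
```

```text
time: 49.28
position: [0.4676, -0.1692, 0.1215]
tool_rot: [-1.926, -2.481, -0.0]
ft_force: [0.2, -0.1, 0.1]
grip_width: 0.447
grip_force: 0.0
time: 49.78
position: [0.4667, -0.17, 0.1223]
tool_rot: [-1.925, -2.481, 0.004]
ft_force: [-4.6, -0.8, 5.3]
grip_width: 0.157
grip_force: 35.0
pos [ 0.4667 -0.17    0.1223] yaw 0.251 knob eq 1.21 T [-0.05  0.94  0.06] j7 0.48 t 49.775
time: 50.4
position: [0.467, -0.17, 0.1212]
tool_rot: [2.733, 1.549, -0.004]
ft_force: [-5.5, -0.2, 8.6]
grip_width: 0.157
grip_force: 35.0
time: 50.9
position: [0.4671, -0.1702, 0.1207]
tool_rot: [2.993, 0.951, -0.003]
ft_force: [-5.9, -1.1, 9.1]
grip_width: 0.161
grip_force: 35.0
pos [ 0.4671 -0.1702  0.1207] yaw -0.956 knob eq 2.417 T [-0.18  1.22  0.26] j7 -0.72 t 50.9
```

```bash
python3 -m crank '[[0.5,0,0,0,0],[0.5,0,0,0,0],[0.5,0,0,0.25,0],[0.5,0.2,0,0.4,0.025],[0.5,0.4,0,0.4,0.05]]' 35 && python3 -m crank '[[0.45,0.15,-0.07,0,0.025],[0.45,0.287,-0.07,0,0.05],[0.45,0.287,-0.07,0,0.075],[0.45,0.287,-0.07,0,0.1],[0.45,0.287,-0.07,0,0.125]]' && python3 -m crank '[[0.45,0,0,0,0.017],[0.45,0,0,0,0.017]]' && python3 st.py
```

```text
time: 51.52
position: [0.5507, -0.1702, 0.2031]
tool_rot: [2.801, 1.412, 0.006]
ft_force: [-0.2, 0.5, 1.1]
grip_width: 0.493
grip_force: 0.0
time: 52.15
position: [0.6054, -0.1831, 0.1991]
tool_rot: [-2.048, -2.381, -0.001]
ft_force: [0.4, 0.6, -0.6]
grip_width: 0.449
grip_force: 0.0
time: 52.4
position: [0.6053, -0.1833, 0.1992]
tool_rot: [-1.927, -2.481, -0.001]
ft_force: [1.4, 0.3, 0.2]
grip_width: 0.448
grip_force: 0.0
pos [ 0.6053 -0.1833  0.1992] yaw 0.25 knob eq 1.211 T [-0.06 -0.1  -0.04] j7 0.3 t 52.4
```

```bash
python3 -m crank '[[0.45,-0.003,-0.003,-0.2,0],[0.45,-0.003,-0.003,-0.33,0],[0.45,-0.003,-0.003,-0.39,0],[0.45,-0.003,-0.003,-0.39,0]]' 35 && python3 -m crank '[[0,0,0,0,0],[0,0,0,0,0],[0,0,0,0,0],[0,0,0,0,0]]' 35 && python3 st.py && python3 -m crank '[[0,0,0,0,-0.025],[0,0,0,0,-0.05],[0,0,0,-0.003,-0.075],[0,0,0,-0.005,-0.1],[0,0,0,-0.007,-0.125]]' 35 && python3 -m crank '[[0,0,0,0,-0.025],[0,0,0,-0.004,-0.05],[0,0,0,-0.004,-0.067],[0,0,0,-0.004,-0.067]]' && python3 st.py
```

```text
time: 52.9
position: [0.6043, -0.1838, 0.1211]
tool_rot: [-1.926, -2.481, 0.0]
ft_force: [-0.1, -0.6, 0.2]
grip_width: 0.448
grip_force: 0.0
time: 53.4
position: [0.603, -0.1847, 0.1222]
tool_rot: [-1.925, -2.48, 0.005]
ft_force: [-5.7, -0.5, 6.2]
grip_width: 0.158
grip_force: 35.0
pos [ 0.603  -0.1847  0.1222] yaw 0.251 knob eq 1.21 T [-0.03  1.15 -0.02] j7 0.27 t 53.4
time: 54.02
position: [0.6036, -0.1848, 0.1212]
tool_rot: [2.733, 1.549, -0.004]
ft_force: [-4.3, -0.3, 5.0]
grip_width: 0.157
grip_force: 35.0
time: 54.52
position: [0.6038, -0.185, 0.1207]
tool_rot: [2.993, 0.95, -0.003]
ft_force: [-4.6, -1.5, 6.1]
grip_width: 0.158
grip_force: 35.0
pos [ 0.6038 -0.185   0.1207] yaw -0.956 knob eq 2.417 T [-0.23  0.96  0.31] j7 -0.86 t 54.525
```

```bash
python3 -m crank '[[0.5,0,0,0,0],[0.5,0,0,0,0],[0.5,0,0,0.25,0],[0.5,-0.15,0.2,0.4,0.025],[0.5,-0.3,0.4,0.4,0.05]]' 35 && python3 -m crank '[[0.45,-0.15,0.2,0,0.025],[0.45,-0.303,0.357,0,0.05],[0.45,-0.303,0.357,0,0.075],[0.45,-0.303,0.357,0,0.1],[0.45,-0.303,0.357,0,0.125]]' && python3 -m crank '[[0.45,0,0,0,0.012],[0.45,0,0,0,0.012]]' && python3 st.py;  python3 - <<'E'
from kn import *
snap('wrist','w16');knobs('w16')
E
```

```text
time: 55.15
position: [0.5461, -0.1027, 0.2022]
tool_rot: [2.802, 1.414, 0.007]
ft_force: [-0.6, 1.8, -0.3]
grip_width: 0.489
grip_force: 0.0
time: 55.78
position: [0.4841, -0.0323, 0.1995]
tool_rot: [2.048, 2.381, 0.0]
ft_force: [0.6, 0.0, 0.2]
grip_width: 0.451
grip_force: 0.0
time: 56.02
position: [0.4841, -0.0323, 0.1994]
tool_rot: [1.965, 2.451, 0.0]
ft_force: [0.2, -0.2, 0.4]
grip_width: 0.453
grip_force: 0.0
pos [ 0.4841 -0.0323  0.1994] yaw 0.219 knob eq 1.242 T [ 0.   -0.1  -0.02] j7 0.23 t 56.025
fl px (275, 225) pred [ 0.4834 -0.0324] ((480.890869140625, -21.867534637451172), (22.33289337158203, 18.83991241455078), 12.53873348236084)
rr px (369, 403) pred [ 0.6046 -0.1836] ((603.144287109375, -178.7513427734375), (48.79698181152344, 57.99825668334961), 16.80560874938965)
fr px (225, 366) pred [ 0.4684 -0.1686] ((468.5815124511719, -177.39122009277344), (46.958885192871094, 41.124847412109375), 11.998319625854492)
rl px (440, 278) pred [ 0.6196 -0.0474] ((619.4963989257812, -47.67800521850586), (42.771949768066406, 52.5439453125), 20.3674259185791)
```

```bash
python3 -m crank '[[0.45,-0.003,-0.006,-0.2,0],[0.45,-0.003,-0.006,-0.33,0],[0.45,-0.003,-0.006,-0.39,0],[0.45,-0.003,-0.006,-0.39,0]]' 35 && python3 -m crank '[[0,0,0,0,0],[0,0,0,0,0],[0,0,0,0,0],[0,0,0,0,0]]' 35 && python3 st.py && python3 -m crank '[[0,0,0,0,-0.025],[0,0,0,0,-0.05],[0,0,0,-0.003,-0.075],[0,0,0,-0.005,-0.1],[0,0,0,-0.007,-0.125]]' 35 && python3 -m crank '[[0,0,0,0,-0.025],[0,0,0,-0.004,-0.05],[0,0,0,-0.004,-0.062],[0,0,0,-0.004,-0.062]]' && python3 st.py
```

```text
time: 56.58
position: [0.4832, -0.0336, 0.1211]
tool_rot: [-1.964, -2.45, 0.0]
ft_force: [-0.1, -0.2, 0.6]
grip_width: 0.447
grip_force: 0.0
time: 57.08
position: [0.482, -0.0343, 0.1218]
tool_rot: [-1.963, -2.45, 0.005]
ft_force: [-5.8, -1.2, 5.3]
grip_width: 0.156
grip_force: 35.0
pos [ 0.482  -0.0343  0.1218] yaw 0.22 knob eq 1.241 T [-0.17  1.02  0.08] j7 0.18 t 57.075
time: 57.7
position: [0.4819, -0.0343, 0.1207]
tool_rot: [-2.756, -1.506, 0.006]
ft_force: [-6.7, -0.2, 9.2]
grip_width: 0.162
grip_force: 35.0
time: 58.2
position: [0.4818, -0.0342, 0.1202]
tool_rot: [2.994, 0.952, -0.007]
ft_force: [-7.1, -1.7, 10.6]
grip_width: 0.159
grip_force: 35.0
pos [ 0.4818 -0.0342  0.1202] yaw -0.955 knob eq 2.416 T [-0.17  1.71  0.27] j7 -0.99 t 58.2
```

```bash
python3 -m crank '[[0.5,0,0,0,0],[0.5,0,0,0,0],[0.5,0,0,0.25,0],[0.5,0.05,-0.2,0.5,0.025],[0.5,0.1,-0.4,0.75,0.05]]' 35 && python3 -m crank '[[0.45,0.1,-0.2,0.2,0.025],[0.45,0.2,-0.4,0.4,0.05],[0.45,0.2,-0.5,0.5,0.075],[0.45,0.2,-0.5,0.5,0.085],[0.45,0.2,-0.5,0.5,0.085]]' && python3 st.py;  python3 - <<'E'
from kn import *
snap('wrist','w17');knobs('w17')
E
```

```text
time: 58.82
position: [0.503, -0.1114, 0.2674]
tool_rot: [2.803, 1.417, 0.001]
ft_force: [1.6, -1.1, -0.6]
grip_width: 0.489
grip_force: 0.0
time: 59.45
position: [0.5429, -0.2112, 0.3654]
tool_rot: [-2.338, -2.098, -0.001]
ft_force: [0.5, 0.1, 0.1]
grip_width: 0.448
grip_force: 0.0
pos [ 0.5429 -0.2112  0.3654] yaw -0.108 knob eq 1.569 T [-0.01 -0.03 -0.02] j7 0.14 t 59.45
fl px (206, 28) pred [ 0.4834 -0.0324] ((489.2585144042969, -41.168907165527344), (44.752586364746094, 25.96393394470215), 35.93522644042969)
rr px (326, 152) pred [ 0.6046 -0.1836] ((600.0462036132812, -179.23895263671875), (43.79910659790039, 22.132080078125), 35.738338470458984)
fr px (212, 151) pred [ 0.4684 -0.1686] ((471.0998229980469, -167.72122192382812), (45.774688720703125, 22.672563552856445), 18.189640045166016)
rl px (330, 28) pred [ 0.6196 -0.0474] ((617.5802612304688, -52.749656677246094), (48.239410400390625, 22.23916244506836), 38.20962142944336)
```

Run:
```python
from kn import *
im,c=load('w17'); g=im.max(2)
for th in(25,35,45,60):
    m=(g[126:177,187:238]<th).astype(np.uint8); k,l,st,_=cv2.connectedComponentsWithStats(m); i=1+np.argmax(st[1:,4]); cs,_=cv2.findContours((l==i).astype(np.uint8),0,1); print(th,st[i],cv2.minAreaRect(cs[0]))
for r in range(132,172,2): print(''.join('#' if g[r,x]<45 else '.' for x in range(187,238)))
```

```text
25 [23 15  9  7 30] ((26.692304611206055, 17.53845977783203), (3.3282015323638916, 9.984603881835938), 56.3099365234375)
35 [ 23  11  21  22 230] ((34.750003814697266, 20.75), (18.023677825927734, 20.094480514526367), 57.528804779052734)
45 [ 13  11  31  30 360] ((27.70000457763672, 24.899999618530273), (18.335756301879883, 36.224300384521484), 63.43495178222656)
60 [ 12  10  32  31 396] ((27.647308349609375, 24.813030242919922), (19.267316818237305, 36.991119384765625), 64.79888153076172)
...................................................
...................................................
...................................................
...................................#######.........
.............................##############........
.........................###################.......
........................###################........
.......................##################..........
......................##.....############..........
...............................##########..........
................................########...........
...................##...........########...........
.................#####.........#######.............
...............##########..########................
.............#############.........................
.............###########...........................
...............#######.............................
.................#.................................
...................................................
...................................................
```

All four wings are at their home angle, about 2.4 rad, and the arm is clear. I hand in the job.

```bash
python3 -c "
from bench import close_job
print(close_job())"
```

```text
the job is handed in; nothing more can be done
None
```

The job is handed in, though no verdict came back: all three pieces (pink denture, yellow cast, white arch cast) are on the pot's floor, the lid is shut, and all four knobs were turned home crosswise in two passes, to about 2.4 rad each.

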